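Complete the pedal row, then set and lock the board's tilt leg

ROBOT

A 6-joint arm with a two-finger parallel gripper is mounted at the origin on the work surface. World frame = base frame: x ahead of the robot, y to its left, z up, the work surface at z = 0. Lengths are in m, angles in degrees, forces in N, time in s.
With the tool pointing down it reaches from about 0.35 to 0.85 m from the base axis. Payload 8.1 kg.
Tool frame: the origin (TCP) lies between the finger pads; the fingertips stand 11 mm ahead of it and the grasp point (between the pads) lies 8 mm behind it; z points along the fingers, y is the direction in which the jaws open and shut (so a half turn about z gives the same grasp; the last joint's range is limited). The gripper opens to 93 mm and grips with 3 to 60 N. Pads are 15 mm wide; open, the fingers measure 128 mm over their backs; the gripper's body (75 mm by 188 mm) begins 65 mm behind the grasp point.
Start: joints at [59.164, 7.471, 85.268, -0, 87.261, -4.893], TCP at [0.262, 0.54, 0.23] pointing down, gripper open.
Joint ranges: [-169.43, 169.43], [-51.17, 129.36], [1.28, 143.12], [-76.62, 256.62], [0, 156.53], [-152.29, 152.29]. Speed limits (degrees/s): [136.94, 136.94, 159.86, 180, 180, 180].

INTERFACE

Orientations are given as [roll, pitch, yaw] about the fixed x, y, z axes, in that order (R = Rz(yaw) Ry(pitch) Rx(roll)).
In Python, from rig import sense, grab_frame, close_job gives the robot as it stands.
- The arm moves only by the tool step_arm, never from a script. Its argument "moves" is a list that holds one entry, the list of rows, each a list of 4 numbers: the shift along the tool's x, y, z in m, then the turn about the tool's z in degrees. A call has 1 to 8 rows; each row shifts and turns the commanded pose from where the row before left it, along the tool's axes as they then stand; what a row does not reach is not made up. A row lasts 1/10 s, in which the tool goes at most 50 mm and 8.59 degrees, less where a joint would pass 70% of its speed; a pose out of reach is approached as far as the arm can. A call with a gripper value outside its range is refused whole. "grip" is the opening, from 0 (shut) to 1 (fully open), set as the call begins (left out, the last holds). The fingers move at their own pace and stop on an object; the grip force is fixed at half the most. Time passes only in rows, so rows that do not move let the fingers close. It gives the time, the measured TCP pose, the force and the opening at its end, in the units of the state.
- sense(): the state, without advancing time (a new reading comes with each control period).
- grab_frame(name): name is "side" or "top" or "wrist"; returns a dict with "pixels" (400x640x3 uint8, blue, green, red), "vfov" (degrees; the focal length in pixels is half the picture's height over the tangent of half this angle, whatever the lens; pixels are square), "cx", "cy" (the principal point, pixels), "D" ([k1, k2, p1, p2, k3] as OpenCV has them; the pictures are not rectified), "R" (3x3) and "t" (3): a world point X has camera coordinates R X + t; the wrist camera has in their place "hand_eye" (4x4, takes a point from camera to tool coordinates, whose origin is the TCP and whose axes are the flange's). Camera axes: x right, y down, z forward; pixel columns grow to the right and rows downward; lengths in m; the calibration is good to about 2 mm. A picture is of the moment at which its call begins: read the wrist's pose just before it. There is no depth.
- close_job(): hands the job in, once; it reports no verdict.
The state is a dict: "time_s": time; "qpos": joint angles; "qd": joint speeds; "joint_torque": joint torques, N m; "eef_pos": TCP position; "tool_rot": TCP orientation; "contact_force": force on the tool from outside, world axes, zero at the start; "torque": the same for the moment, N m; "width": opening from 0.0 (shut) to 1.0 (fully open).
Only numpy, scipy, OpenCV 4.12 (cv2) and the standard library are available. Lean on these libraries where they do the work, as an engineer would, in place of code of your own. Each camera call takes 0.05 s, during which the arm holds its last target.

TASK

Set the loose orange fuzz pedal squarely on the empty black hook pads of the tilting pedal board, in line beside its twin and the same way round, and let go of it. Then take hold of the board's sliding rear leg by its raised red cam lever, push the leg in until the front edge of its clamp block meets the red line on the base rail, and hold it there while you swing the lever fully down shut. Finish still holding the leg by the lever with the leg on its mark, and leave the mug, screwdriver and tuning key where they are.

Things in the scene. Friction and masses are not known exactly. Their poses are not given: they have to be found in the camera images.
- board: Aluminium pedal board, firm on the desk. Origin: centre of its frame at desk height; y points to the hinged front, -y to the rear, x across, z up. Base: two level 20 mm square rails along y at x = -105 and +105 mm, y = -200 to +145 mm, tops at z = 26 mm. A twin of the loose pedal is stuck to the deck, its centre 84 mm from the empty place in +x.
- deck_hinge (a point): Middle of the hinge line (along board x) of the deck: three slats, 150 mm wide in x, 213 mm deep. The deck slopes up to the rear, 5 degrees with the leg at its rear stop, 15 with the leg on its mark. Its weight drives the leg back to the rear stop whenever the leg is not held or clamped; pushing the leg in takes about 6 to 10 N at first, 4 N near the mark.
- place (a point): Empty place on the deck, marked by two black hook pads: the point on the deck's top where the middle of the loose pedal's underside belongs. Tilts with the deck: z is the deck's normal, y points down the deck to the front (where the footswitch belongs), x across, towards the twin. The gap between the pedals will be 42 mm.
- pedal: Loose orange mini fuzz pedal, 42 mm (x) by 94 mm (y) by 34 mm high, about 0.26 kg. Origin: middle of its underside, z up. A chrome footswitch stands 13 mm above the top at y = +28 mm, two black knobs 12 mm above the top at y = -28 mm. It is gripped across its 42 mm width.
- pedal_switch (a point): Top of the loose pedal's chrome footswitch.
- leg (a joint): Slide of the rear leg along the rails to the board's front (+y), in m: 0 at the rear stop, 0.0415 with the clamp block's front edge on the red line, 0.056 at the inner stop. The clamp block with the lever (grey, 30 mm in x, 44 mm in y, top at 48 mm) rides on the rail at x = -105 mm of the board.
- leg_pointer (a point): Middle of the front edge of that clamp block (white line along its edge), at the height of the rail top; moves with the leg.
- rail_mark (a point): Middle of the red line round the rail (3 mm wide), at the height of the rail top. The leg is on its mark when leg_pointer meets it.
- lever (a joint): Angle of the red cam lever in rad: 0 fully shut (level, sticking out from the board in -x), growing as it swings up; 1.2 fully open. A closing lever starts to clamp the leg to the rail at about 0.5; moving it takes about 2.5 N at its grip while it is free and up to 5 N as it clamps, and it stays where it is left.
- lever_hinge (a point): Pivot of the cam lever on the clamp block, 42 mm above the desk; the pivot axis runs along the rail (board's y). Moves with the leg.
- lever_grip (a point): Middle of the gripping part of the red lever, 48 mm from the pivot. The lever is 18 mm wide along the rail, 9 to 13 mm thick, and ends 64 mm from the pivot; fingers have free room on both its sides along the rail. Pinched across its 18 mm width it takes the leg along, and it turns between the fingers.
- mug: White ceramic mug, 80 mm across, 92 mm high; origin at the middle of its underside.
- screwdriver: Grey plastic screwdriver, 170 mm long, lying on the desk.
- tuning_key: Chrome T-shaped tuning key, about 50 mm long and 11 mm thick, lying on the desk.
Mind the look-alikes: they are no part of the job. Of the things shaped like the pedal, the orange one is meant.

How it is judged:
By the outcome, as a careful person would: the job done as asked, in the order asked, and still so for the second after the job is handed in, while the arm keeps its last pose, push and grip.
It also fails if it takes over 56 s, if anything falls off the work surface, if the arm or the gripper's body presses on something with over 40 N, if the wrist force passes 120 N, or if a joint passes its speed limit or range.

## Working session

There is one attempt and no reset: what is moved stays moved. The work goes in short steps, Python scripts to look and compute and a tool call to move; the robot and the scene stay as the last step left them, time stands still between calls to the robot, and variables do not carry over. Pictures are saved under pics/ and viewed, and the job is handed in when it is done.

Besides the shell and the picture viewer there is one more tool, called as a command line: name --argument value ..., lists and objects as JSON in quotes. step_arm: Moves the arm, as the interface text tells. Its arguments: {"type":"object","properties":{"moves":{"type":"array","items":{"type":"array","items":{"type":"array","items":{"type":"number"}}}},"grip":{"type":"number"}},"required":["moves"]}

```bash
ls; mkdir -p pics; cat > h.py <<'E'
import numpy as np, cv2
from rig import sense, grab_frame, close_job
from scipy.spatial.transform import Rotation as Rn
def cam(name):
    s=sense(); f=grab_frame(name)
    h=f["pixels"].shape[0]; fo=h/2/np.tan(np.radians(f["vfov"])/2)
    K=np.array([[fo,0,f["cx"]],[0,fo,f["cy"]],[0,0,1.]])
    D=np.array(f["D"],float)
    if "R" in f: R=np.array(f["R"]);t=np.array(f["t"])
    else:
        T=np.eye(4);T[:3,:3]=Rn.from_euler('xyz',s["tool_rot"],degrees=True).as_matrix();T[:3,3]=s["eef_pos"]
        M=np.linalg.inv(T@np.array(f["hand_eye"]));R=M[:3,:3];t=M[:3,3]
    return dict(im=np.array(f["pixels"]),K=K,D=D,R=R,t=t)
def ray(c,uv):
    p=cv2.undistortPoints(np.array(uv,float).reshape(-1,1,2),c["K"],c["D"]).reshape(-1,2)
    d=np.c_[p,np.ones(len(p))]@c["R"]; o=-c["R"].T@c["t"]
    return o,d
def onz(c,uv,z):
    o,d=ray(c,uv); return o+d*((z-o[2])/d[:,2])[:,None]
def proj(c,X):
    return cv2.projectPoints(np.array(X,float).reshape(-1,1,3),cv2.Rodrigues(c["R"])[0],c["t"],c["K"],c["D"])[0].reshape(-1,2)
def tri(c1,u1,c2,u2):
    o1,d1=ray(c1,u1);o2,d2=ray(c2,u2);out=[]
    for a,b in zip(d1,d2):
        A=np.c_[a,-b];s=np.linalg.lstsq(A,o2-o1,rcond=None)[0]
        p=o1+a*s[0];q=o2+b*s[1];out.append(np.r_[(p+q)/2,np.linalg.norm(p-q)])
    return np.array(out)
E
cat > save.py <<'E'
import pickle
from h import *
import sys
for n in sys.argv[2:]:
    c=cam(n);cv2.imwrite(f"pics/{n}{sys.argv[1]}.png",c["im"]);pickle.dump(c,open(f"pics/{n}{sys.argv[1]}.pkl","wb"))
E
python3 save.py 0 side top wrist; python3 -c "
from h import *
print(sense())"
```

```text
pics
{'time_s': 0.15, 'qpos': array([ 5.91625269e+01,  7.50629119e+00,  8.53138900e+01, -8.42208520e-04,
        8.72615959e+01, -4.89205025e+00]), 'qd': array([ 9.94970662e-02, -8.62427036e-02, -1.58668350e-01,  7.94849027e-02,
        8.06368553e-05, -2.63541240e-02]), 'joint_torque': array([-5.73913494e-04, -5.60491526e+01, -4.92320573e+01,  7.67522492e-02,
        3.08240438e-02, -8.10139625e-06]), 'eef_pos': array([0.26226955, 0.53917931, 0.22882683]), 'tool_rot': array([-1.79918449e+02, -6.13572127e-03,  1.54054614e+02]), 'contact_force': array([-0.07662224,  0.82716967,  0.12071212]), 'torque': array([ 0.04656048, -0.01868791,  0.00789675]), 'width': 1.0035364996300884}
```

View pics/side0.png

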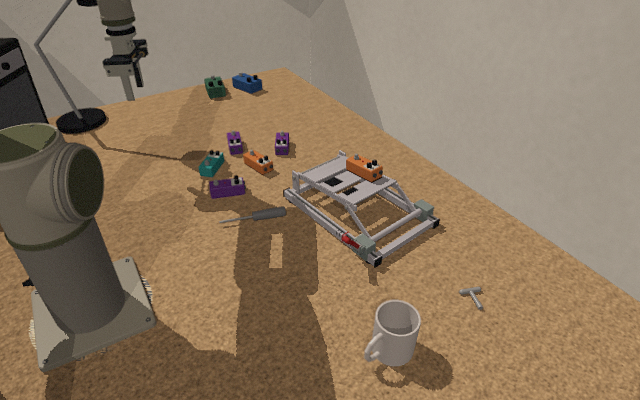

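View pics/top0.png

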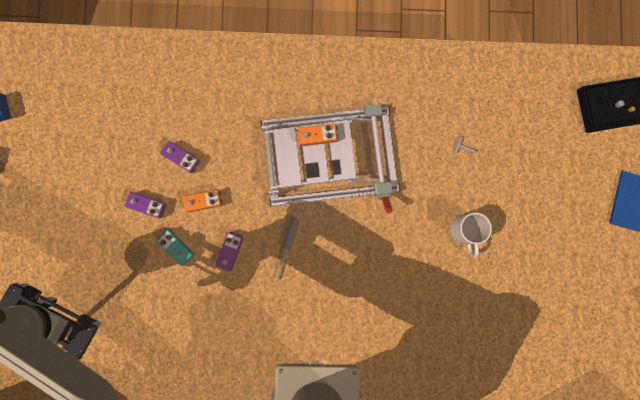

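View pics/wrist0.png

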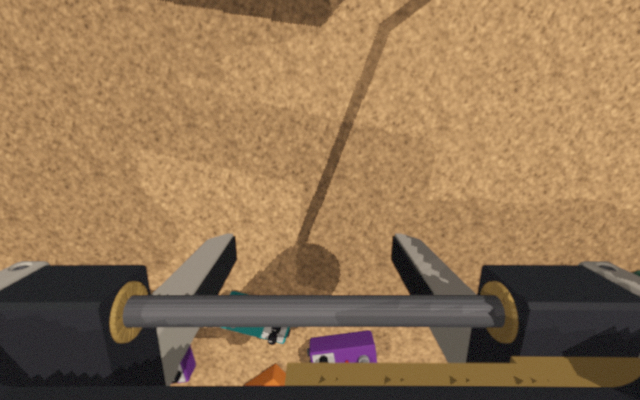

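The side view shows the board at about (360,205), with the twin on the deck at (365,167). The loose orange pedal is at (258,162), next to purple and teal look-alikes. In the top view the loose orange is at (201,200), the twin at (318,134), the pads at (312,170) and (337,167), and the red lever at (387,204). I'll enlarge these areas.

```bash
python3 - <<'E'
import pickle
from h import *
a=cv2.imread('pics/top0.png');b=cv2.imread('pics/side0.png')
A=cv2.resize(a[180:220,170:230],None,fx=6,fy=6,interpolation=2)
B=cv2.resize(b[140:200,220:310],None,fx=4,fy=4,interpolation=2)
C=np.zeros((240,720,3),np.uint8);C[:,:360]=A;C[:,360:]=B
cv2.imwrite('pics/z1.png',C)
cv2.imwrite('pics/z2.png',cv2.resize(a[90:220,250:410],None,fx=4.6,fy=4.6,interpolation=2))
cv2.imwrite('pics/z3.png',cv2.resize(b[140:275,270:450],None,fx=4.4,fy=4.4,interpolation=2))
E
```

```text
(no output)
```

View pics/z1.png

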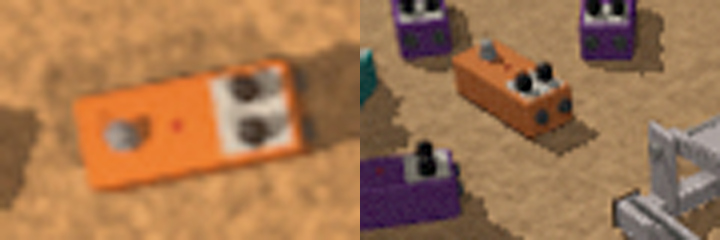

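View pics/z2.png

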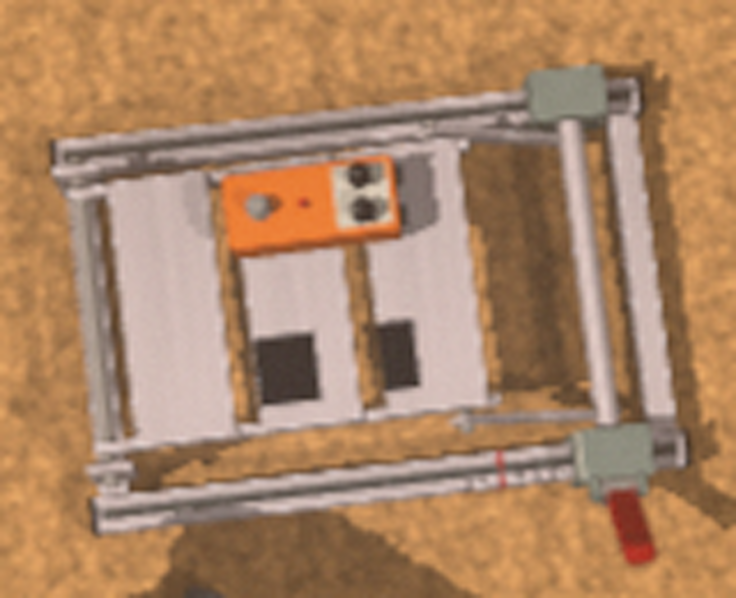

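View pics/z3.png

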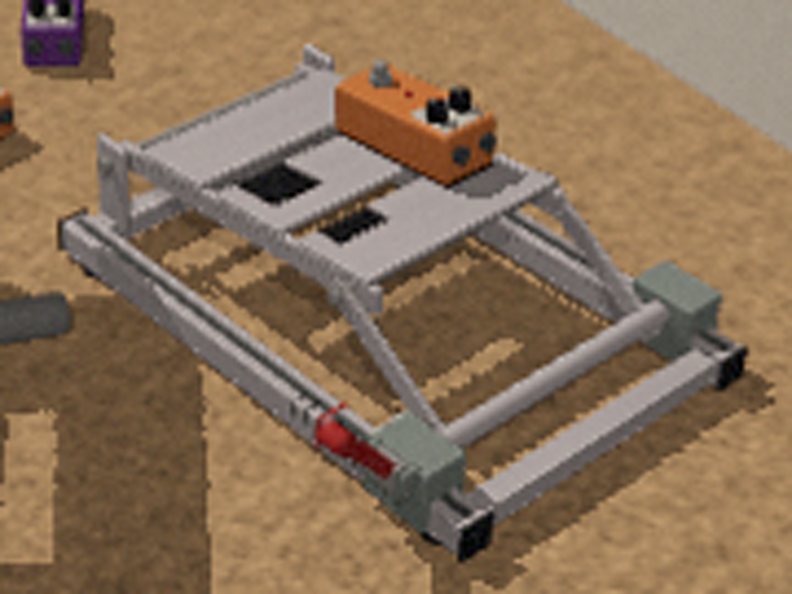

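The close-up confirms the target. The orange pedal is alone on the desk, footswitch to the left (+y) and knobs to the right. The other orange one is the twin stuck on the deck. The purple and teal ones are look-alikes by colour. Next I'll measure.

```bash
python3 - <<'E'
import pickle
from h import *
t=pickle.load(open('pics/top0.pkl','rb'));s=pickle.load(open('pics/side0.pkl','rb'))
print('cams',-t['R'].T@t['t'],-s['R'].T@s['t'])
def om(c):
    h=cv2.cvtColor(c['im'],cv2.COLOR_BGR2HSV)
    m=cv2.inRange(h,(4,190,110),(14,255,255));n,l,st,ce=cv2.connectedComponentsWithStats(m)
    for i in range(1,n):
        if st[i,4]>40: print(st[i],ce[i], cv2.minAreaRect(np.argwhere(l==i)[:,::-1].astype(np.float32)))
om(t);om(s)
# switch tops / LED in crops
Z=lambda u,v:(250+u/4.6-.4,90+v/4.6-.4)
S=lambda u,v:(270+u/4.4-.4,140+v/4.4-.4)
T1=lambda u,v:(170+u/6-.4,180+v/6-.4); S1=lambda u,v:(220+(u-360)/4-.4,140+v/4-.4)
print('loose sw',tri(t,[T1(124,134)],s,[S1(487,45)]),onz(t,[T1(124,134)],.047))
print('loose led',onz(t,[T1(177,125)],.034))
kn=onz(t,[T1(247,89),T1(252,131)],.046);print('knobs',kn)
# corners of loose top
print('cor',onz(t,[T1(75,100),T1(95,190),T1(302,150),T1(287,60)],.034))
print('rail ends z26',onz(t,[Z(97,500),Z(97,533),Z(686,430),Z(686,465),Z(57,145),Z(57,178),Z(637,78),Z(637,110)],.026))
print('red',onz(t,[Z(500,455),Z(503,487)],.026))
print('twin led/sw/knobs',tri(t,[Z(304,203),Z(262,207),Z(361,176),Z(367,210)],s,[S(408,94),S(380,66),S(460,92),S(436,104)]))
print('pads', tri(t,[Z(288,367),Z(400,354)],s,[S(278,184),S(352,225)]))
print('lever end',tri(t,[Z(640,555)],s,[S(330,425)]))
E
```

```text
cams [0.4289234  0.03853049 1.35473676] [ 0.10320006 -0.72058752  0.70923583]
[298 126  25  18 294] [310.80272109 134.91496599] ((310.1800231933594, 135.25999450683594), (15.839193344116211, 22.627416610717773), 81.8698959350586)
[183 192  38  20 331] [195.80664653 202.12084592] ((200.92306518554688, 200.61537170410156), (16.08152198791504, 35.69313430786133), 78.69007110595703)
loose sw [[0.52249983 0.341761   0.04602764 0.0020434 ]] [[0.52337408 0.34114575 0.047     ]]
loose led [[0.52893181 0.32152033 0.034     ]]
knobs [[0.54452213 0.2897586  0.046     ]
 [0.52641073 0.28675198 0.046     ]]
cor [[0.53848081 0.36601176 0.034     ]
 [0.49959736 0.35536014 0.034     ]
 [0.51967556 0.26703598 0.034     ]
 [0.55881767 0.27534782 0.034     ]]
rail ends z26 [[ 0.54093033  0.13613266  0.026     ]
 [ 0.52196159  0.13542717  0.026     ]
 [ 0.59209669 -0.2027033   0.026     ]
 [ 0.57171041 -0.2029999   0.026     ]
 [ 0.74717936  0.16694968  0.026     ]
 [ 0.72771177  0.16620622  0.026     ]
 [ 0.7991094  -0.17072853  0.026     ]
 [ 0.77998566 -0.17105449  0.026     ]]
red [[ 0.57415352 -0.09503342  0.026     ]
 [ 0.55564461 -0.09717035  0.026     ]]
twin led/sw/knobs [[ 6.95996007e-01  2.39649490e-02  1.24681305e-01  1.17994002e-03]
 [ 6.91203281e-01  4.63958831e-02  1.33502462e-01  1.01100323e-03]
 [ 7.09174607e-01 -6.07847774e-03  1.37840911e-01  3.41817298e-04]
 [ 6.90358917e-01 -9.45132332e-03  1.37706737e-01  1.59295277e-03]]
pads [[ 0.61150135  0.0299312   0.08725096  0.00242884]
 [ 0.62017387 -0.03151103  0.09283832  0.00183702]]
lever end [[ 0.51362502 -0.16557703  0.09580533  0.000903  ]]
```

step_arm --moves '[[[0,0,0.013,7.3],[0,0,0.013,7.3],[0,0,0.013,7.3],[0,0,0.013,7.3],[0,0,0.013,7.3],[0,0,0.013,7.3],[0,0,0.013,7.5]]]' --grip 1

```text
time_s: 0.85
eef_pos: [0.2623, 0.5393, 0.1377]
tool_rot: [-180.0, 0.0, 102.5]
contact_force: [-0.1, 0.1, -0.5]
width: 1.0
```

step_arm --moves '[[[-0.03,0.023,0,0],[-0.03,0.023,0,0],[-0.03,0.023,0,0],[-0.03,0.023,0,0],[-0.03,0.023,0,0],[-0.03,0.023,0,0],[-0.03,0.023,0,0],[0,0,0,0]]]'

```text
time_s: 1.65
eef_pos: [0.469, 0.3671, 0.1384]
tool_rot: [180.0, 0.1, 102.5]
contact_force: [-1.1, 0.4, 0.1]
width: 1.0
```

```bash
python3 save.py 1 wrist; python3 - <<'E'
import pickle
from h import *
c=pickle.load(open('pics/wrist1.pkl','rb'))
s=sense();print(s['eef_pos'],s['tool_rot'],s['time_s'],-c['R'].T@c['t'],c['R'][2])
print(proj(c,[[.529,.315,.034],[.5228,.342,.047],[.535,.288,.046]]))
E
```

```text
[0.4672721  0.36856936 0.13827887] [-1.79977605e+02  2.10957398e-02  1.02553143e+02] 1.7 [0.45084655 0.44227507 0.29377147] [ 0.05990658 -0.26765903 -0.96164954]
[[364.1900259  268.43816964]
 [367.74586465 247.61399387]
 [364.94475797 301.01382838]]
```

View pics/wrist1.png

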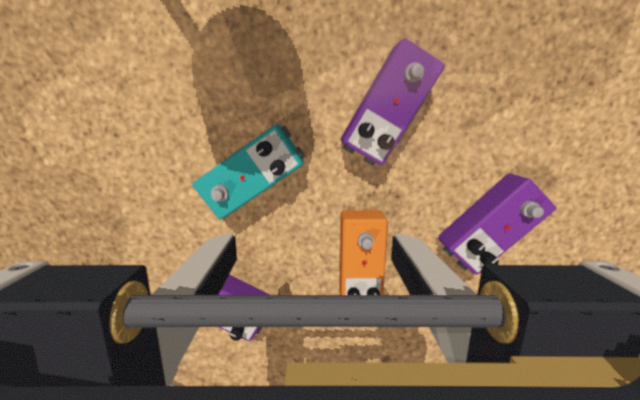

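The wrist view shows the orange pedal between the fingers, upright in the picture, with its switch at (366,241), LED at (365,263) and knobs at about (356,291) and (373,291).

```bash
python3 - <<'E'
import pickle
from h import *
c=pickle.load(open('pics/wrist1.pkl','rb'))
print(onz(c,[(366,241)],.047),onz(c,[(365,263)],.034),onz(c,[(341,213),(385,213),(340,280),(388,280)],.034))
print(sense()['eef_pos'],sense()['tool_rot'])
E
```

```text
[[0.51960257 0.34782525 0.047     ]] [[0.52825128 0.32073336 0.034     ]] [[0.49381362 0.36449495 0.034     ]
 [0.5328405  0.37314671 0.034     ]
 [0.50933007 0.29787356 0.034     ]
 [0.55478811 0.30798365 0.034     ]]
[0.4672721  0.36856936 0.13827887] [-1.79977605e+02  2.10957398e-02  1.02553143e+02]
```

step_arm --moves '[[[-0.023,0.0165,0.01,0],[-0.023,0.0165,0.01,0],[-0.022,0.0165,0.01,0],[0,0,0.025,0],[0,0,0.025,0],[0,0,0.025,0],[0,0,0.018,0],[0,0,0,0]]]'

```text
time_s: 2.5
eef_pos: [0.5271, 0.3153, 0.0132]
tool_rot: [-179.8, 0.0, 102.8]
contact_force: [-0.5, 0.0, -0.2]
width: 0.997
```

```bash
python3 - <<'E'
from h import *
for i in range(3):
    s=sense();print(s['eef_pos'],s['tool_rot'],s['contact_force'])
E
python3 save.py 2 side
```

```text
[0.52712723 0.31532178 0.0131654 ] [-1.79822001e+02  2.45166364e-02  1.02819094e+02] [-0.52134767  0.03898493 -0.22088274]
[0.52712723 0.31532178 0.0131654 ] [-1.79822001e+02  2.45166364e-02  1.02819094e+02] [-0.52134767  0.03898493 -0.22088274]
[0.52712723 0.31532178 0.0131654 ] [-1.79822001e+02  2.45166364e-02  1.02819094e+02] [-0.52134767  0.03898493 -0.22088274]
```

View pics/side2.png

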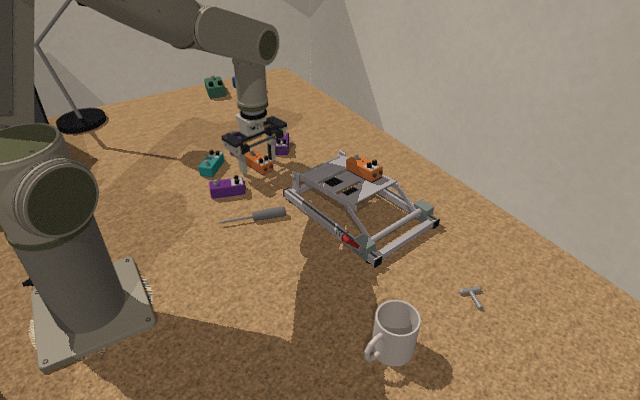

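The gripper straddles the orange pedal at (258,162). I'll raise it 3 mm and close.

step_arm --moves '[[[0,0,-0.003,0],[0,0,0,0],[0,0,0,0],[0,0,0,0],[0,0,0,0],[0,0,0,0],[0,0,0,0],[0,0,0,0]]]' --grip 0.3

```text
time_s: 3.35
eef_pos: [0.5292, 0.3148, 0.0186]
tool_rot: [180.0, 0.0, 102.8]
contact_force: [-1.0, 0.8, -0.2]
width: 0.451
```

step_arm --moves '[[[0,0,0,0],[0,0,0,0]]]'

```text
time_s: 3.55
eef_pos: [0.5292, 0.3148, 0.0186]
tool_rot: [-180.0, 0.0, 102.8]
contact_force: [0.4, 0.2, -0.3]
width: 0.45
```

step_arm --moves '[[[0,0,-0.02,0],[0,0,-0.04,0],[0,0,-0.05,0],[0,0,-0.05,0],[0,0,-0.04,0],[0,0,0,0]]]'

```text
time_s: 4.15
eef_pos: [0.5323, 0.3166, 0.2269]
tool_rot: [179.3, -0.2, 102.8]
contact_force: [1.2, 0.9, -0.5]
width: 0.449
```

step_arm --moves '[[[-0.02,0,0,0],[-0.04,0.002,0,0],[-0.045,0.002,0,0],[-0.045,0.003,0,0],[-0.045,0.003,0,0],[-0.045,0.003,0,0],[-0.045,0.002,0,0],[-0.045,0.002,0,0]]]'

```text
time_s: 4.95
eef_pos: [0.618, -0.0049, 0.2168]
tool_rot: [-179.9, -0.0, 102.8]
contact_force: [0.7, 0.8, -2.4]
width: 0.449
```

step_arm --moves '[[[-0.045,0,0,0],[-0.035,0,0,0],[-0.02,0,0,0],[0,0,0,2.1],[0,0,0,2.1],[0,0,0,0],[0,0,0,0]]]'

```text
time_s: 5.65
eef_pos: [0.6404, -0.1, 0.2178]
tool_rot: [-179.9, -0.0, 98.7]
contact_force: [0.1, 0.5, -1.8]
width: 0.451
```

```bash
python3 save.py 3 wrist top; python3 -c "
from h import *
s=sense();print(s['eef_pos'],s['tool_rot'],s['contact_force'])"
```

```text
[ 0.64054073 -0.10008901  0.21823174] [-1.79968423e+02 -1.93384394e-02  9.86489368e+01] [-0.30404311  0.1369081  -2.71892114]
```

View pics/wrist3.png

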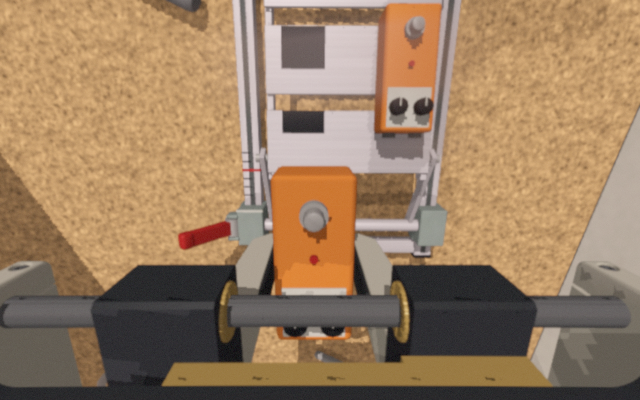

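The wrist view shows the held pedal with its switch at (314,217), the pads at (303,47) and (303,121), and the twin at (408,68). The red line is at (251,170), the clamp block at (250,223) and the lever at (205,236). I'll enlarge the pads and twin.

```bash
python3 - <<'E'
from h import *
a=cv2.imread('pics/wrist3.png')
cv2.imwrite('pics/z4.png',cv2.resize(a[0:150,240:460],None,fx=3.6,fy=3.6,interpolation=2))
cv2.imwrite('pics/z5.png',cv2.resize(a[140:260,170:370],None,fx=4,fy=4,interpolation=2))
E
```

```text
(no output)
```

View pics/z4.png

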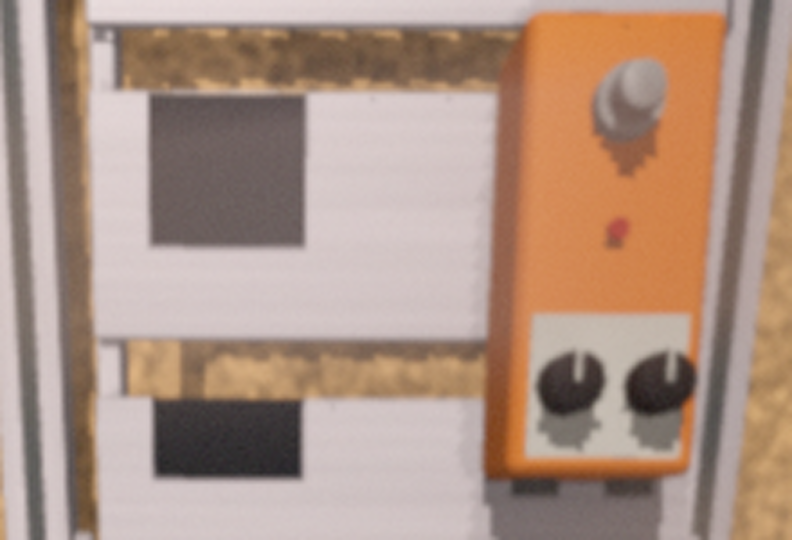

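View pics/z5.png

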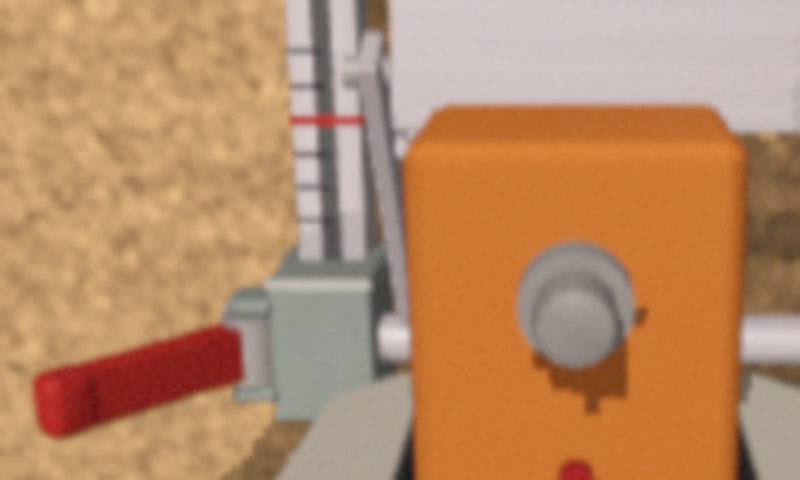

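```bash
cat > bd.py <<'E'
from h import *
O=np.array([.656,.0094,0]);yaw=np.radians(8.6)
Bm=np.array([[np.cos(yaw),-np.sin(yaw),0],[np.sin(yaw),np.cos(yaw),0],[0,0,1]])
tob=lambda P:(np.array(P)-O)@Bm
tow=lambda P:np.array(P)@Bm.T+O
def onplane(c,uv,p0,n):
    o,d=ray(c,uv);return o+d*(((p0-o)@n)/(d@n))[:,None]
E
python3 - <<'E'
import pickle
from bd import *
c=pickle.load(open('pics/wrist3.pkl','rb'))
print(tob([[.613,.0027,.0895],[.6961,.0153,.0895]]))
Z=lambda l:[(240+u/3.6-.36,v/3.6-.36) for u,v in l]
a=np.radians(5);n=Bm@np.array([0,np.sin(a),np.cos(a)])
p0=tow([-42.,0,0]) if 0 else np.array([.613,.0027,.0895])
f=lambda l,h:np.round(tob(onplane(c,Z(l),p0+n*h,n))*1000,1)
print('pad1',f([(150,97),(305,97),(305,245),(150,245)],0))
print('pad2',f([(154,402),(301,402),(301,478),(154,478)],0))
print('twin top',f([(530,14),(725,14),(690,472),(505,472)],.034))
print('twin bottom rear',f([(487,480)],0))
print('sw',f([(645,85)],.047),'knobs',f([(575,375),(665,375)],.046))
print('slat edges left',f([(92,100),(97,500)],0),'slat rear/front',f([(300,92),(300,340),(300,400)],0))
Y=lambda l:[(170+u/4-.37,140+v/4-.37) for u,v in l]
print('red',np.round(tob(onz(c,Y([(290,121),(363,121)]),.026))*1e3,1))
print('white edge z48',np.round(tob(onz(c,Y([(268,284),(372,284)]),.048))*1e3,1), 'z26',np.round(tob(onz(c,Y([(300,255),(372,255)]),.026))*1e3,1))
print('lever end z ~95', np.round(tob(onz(c,Y([(55,405)]),.1))*1e3,1))
# rails edges: z4 left rail x
print('rail L outer',np.round(tob(onz(c,Z([(0,100),(20,500)]),.026))*1e3,1),'held sw', (170+575/4,140+325/4))
# held pedal features in tool frame
s=sense();R=Rn.from_euler('xyz',s['tool_rot'],degrees=True).as_matrix()
P=onz(c,Y([(575,325)]),s['eef_pos'][2]-.0186+.047);print('held switch tool',(P-s['eef_pos'])@R)
P=onz(c,Y([(575,470)]),s['eef_pos'][2]-.0186+.034);print('held led tool',(P-s['eef_pos'])@R)
P=onz(c,Y([(405,150),(745,150)]),s['eef_pos'][2]-.0186+.034);print('held front top corners tool',(P-s['eef_pos'])@R)
P=onz(c,Y([(440,106),(720,106)]),s['eef_pos'][2]-.0186);print('held front bot tool',(P-s['eef_pos'])@R)
E
```

```text
[[-0.04351841 -0.00019465  0.0895    ]
 [ 0.04053139 -0.0001627   0.0895    ]]
pad1 [[-61.   44.3  85.6]
 [-24.3  44.3  85.6]
 [-24.   11.7  88.5]
 [-61.6  11.7  88.5]]
pad2 [[-61.4 -24.8  91.7]
 [-24.7 -24.8  91.6]
 [-24.6 -43.2  93.3]
 [-61.7 -43.2  93.3]]
twin top [[ 20.6  50.8 119.2]
 [ 60.5  50.7 119.2]
 [ 60.4 -40.1 127.1]
 [ 19.6 -40.1 127.1]]
twin bottom rear [[ 22.4 -43.6  93.3]]
sw [[ 41.   34.1 133.7]] knobs [[ 30.6 -20.1 137.4]
 [ 49.2 -20.1 137.4]]
slat edges left [[-74.7  43.6  85.7]
 [-76.3 -48.6  93.7]] slat rear/front [[-25.5  45.4  85.5]
 [-25.1 -10.1  90.4]
 [-25.  -24.3  91.6]]
red [[-116.8  -89.3   26. ]
 [ -95.5  -89.3   26. ]]
white edge z48 [[-120.7 -132.2   48. ]
 [ -91.2 -132.2   48. ]] z26 [[-116.4 -130.    26. ]
 [ -94.7 -130.    26. ]]
lever end z ~95 [[-161.  -146.8  100. ]]
rail L outer [[-109.6   58.6   26. ]
 [-111.   -53.4   26. ]] held sw (313.75, 221.25)
held switch tool [[ 0.03206544 -0.00160236 -0.0283883 ]]
held led tool [[ 0.00788019 -0.00162403 -0.01539645]]
held front top corners tool [[ 0.04932476 -0.02169071 -0.0153714 ]
 [ 0.04933117  0.01845507 -0.01539352]]
held front bot tool [[ 0.04906855 -0.02127999  0.01862829]
 [ 0.04907275  0.01941511  0.01860587]]
```

step_arm --moves '[[[0.016,-0.0027,0,0],[0.037,-0.0027,0,0],[0.037,-0.0027,0,0],[0.016,-0.0026,0.01,0],[0,0,0.03,0],[0,0,0.03,0],[0,0,0.015,0],[0,0,0.005,0]]]'

```text
time_s: 6.55
eef_pos: [0.6125, 0.0028, 0.1259]
tool_rot: [-179.8, -0.1, 98.6]
contact_force: [-0.0, 0.3, -2.1]
width: 0.453
```

step_arm --moves '[[[0,0,0,0],[0,0,0,0]]]'

```text
time_s: 6.75
eef_pos: [0.6153, 0.0023, 0.1303]
tool_rot: [179.9, 0.0, 98.5]
contact_force: [-0.5, 0.2, -1.2]
width: 0.448
```

```bash
python3 save.py 4 side wrist; python3 - <<'E'
from h import *
s=sense();print(s['eef_pos'],s['tool_rot'],s['contact_force'])
a=cv2.imread('pics/side4.png');b=cv2.imread('pics/wrist4.png')
C=np.vstack([cv2.resize(a[110:260,260:440],(600,500),interpolation=2)]);cv2.imwrite('pics/z6.png',C)
E
```

```text
[0.61557719 0.00221542 0.13057801] [1.79833977e+02 4.01663601e-02 9.85404578e+01] [ 0.39816924  0.34144827 -2.30414394]
```

View pics/z6.png

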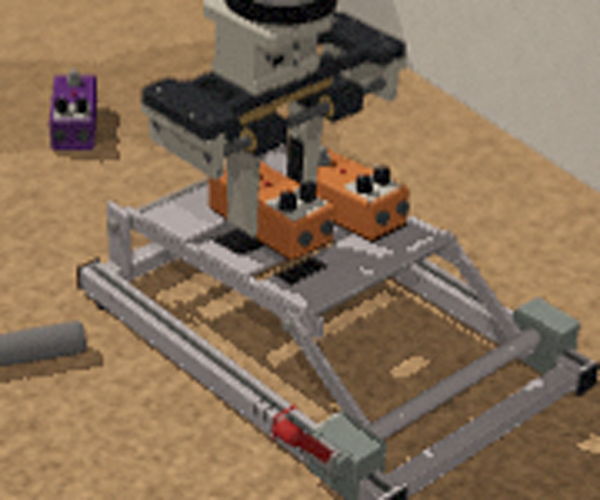

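View pics/wrist4.png

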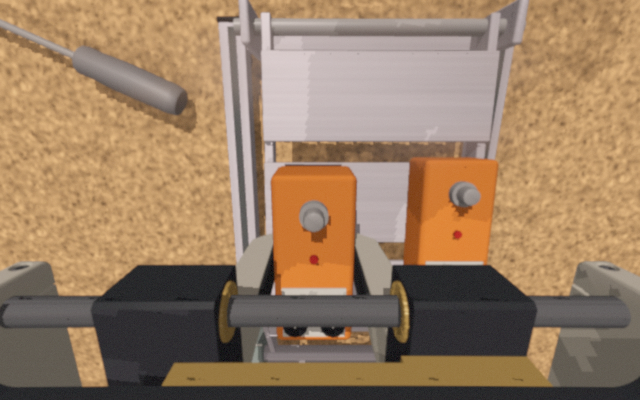

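```bash
python3 - <<'E'
from h import *
b=cv2.imread('pics/wrist4.png')
cv2.imwrite('pics/z7.png',cv2.resize(b[145:275,260:510],None,fx=3.2,fy=3.2,interpolation=2))
E
```

```text
(no output)
```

View pics/z7.png

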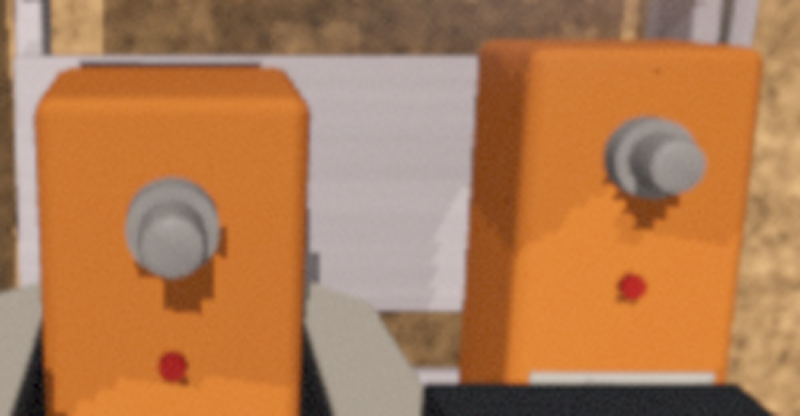

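```bash
python3 - <<'E'
import pickle
from bd import *
c=pickle.load(open('pics/wrist4.pkl','rb'))
Z=lambda l:[(260+u/3.2-.35,145+v/3.2-.35) for u,v in l]
a=np.radians(5);n=Bm@np.array([0,np.sin(a),np.cos(a)])
p0=tow([0,.0025,.0895])
f=lambda l,h:np.round(tob(onplane(c,Z(l),p0+n*h,n))*1000,1)
print('twin sw',f([(675,165)],.047),'led',f([(632,288)],.034),'front top',f([(530,48),(762,52)],.034),'left edge lower',f([(514,380),(720,380)],.034))
s=sense();zb=s['eef_pos'][2]-.0186
g=lambda l,h:np.round(tob(onz(c,Z(l),zb+h))*1000,1)
print('held sw',g([(173,240)],.047),'led',g([(173,367)],.034),'front top',g([(38,103),(308,106)],.034),'lower',g([(46,400),(298,400)],.034))
print('pad1',f([(318,250),(318,282)],0),tob(s['eef_pos']))
E
```

```text
twin sw [[ 39.8  35.4 133.8]] led [[ 41.1   9.4 123. ]] front top [[ 19.6  52.5 119.3]
 [ 59.8  51.7 119.3]] left edge lower [[ 20.8  -8.3 124.6]
 [ 58.9  -8.3 124.6]]
held sw [[-42.4  31.4 159. ]] led [[-42.4   5.3 146. ]] front top [[-62.3  48.3 146. ]
 [-22.4  47.8 146. ]] lower [[-62.9  -0.5 146. ]
 [-22.2  -0.6 146. ]]
pad1 [[-10.7   4.5  89.3]
 [-10.5  -2.7  90. ]] [-0.04104266 -0.00105916  0.13057801]
```

step_arm --moves '[[[0.0008,-0.0008,0.005,0],[0,0,0.005,0],[0,0,0.002,0],[0,0,0,0],[0,0,0,0]]]'

```text
time_s: 7.35
eef_pos: [0.6133, 0.0032, 0.1165]
tool_rot: [-180.0, -0.0, 98.6]
contact_force: [1.4, -0.5, -2.4]
width: 0.447
```

step_arm --moves '[[[0,0,0.001,0],[0,0,0.001,0],[0,0,0.001,0],[0,0,0,0]]]'

```text
time_s: 7.75
eef_pos: [0.6133, 0.0032, 0.1134]
tool_rot: [-180.0, -0.0, 98.6]
contact_force: [-0.4, -0.2, -2.4]
width: 0.451
```

step_arm --moves '[[[0,0,0.001,0],[0,0,0.001,0],[0,0,0,0]]]'

```text
time_s: 8.05
eef_pos: [0.6133, 0.0032, 0.1114]
tool_rot: [-180.0, -0.0, 98.6]
contact_force: [0.2, 1.0, -3.1]
width: 0.45
```

step_arm --moves '[[[0,0,0.001,0],[0,0,0,0]]]'

```text
time_s: 8.25
eef_pos: [0.6135, 0.0032, 0.1106]
tool_rot: [180.0, 0.0, 98.6]
contact_force: [0.6, 0.6, -2.8]
width: 0.45
```

step_arm --moves '[[[0,0,0.001,0],[0,0,0,0]]]'

```text
time_s: 8.45
eef_pos: [0.6136, 0.0032, 0.1103]
tool_rot: [180.0, 0.0, 98.6]
contact_force: [-2.6, 1.2, 3.4]
width: 0.448
```

step_arm --moves '[[[0,0,0.001,0],[0,0,0,0]]]'

```text
time_s: 8.65
eef_pos: [0.6137, 0.0034, 0.1097]
tool_rot: [180.0, -0.0, 98.6]
contact_force: [-4.1, 3.0, 7.2]
width: 0.447
```

step_arm --moves '[[[0,0,0.001,0],[0,0,0,0]]]'

```text
time_s: 8.85
eef_pos: [0.6137, 0.0037, 0.1089]
tool_rot: [179.9, -0.0, 98.6]
contact_force: [-5.4, 3.7, 7.1]
width: 0.451
```

step_arm --moves '[[[0,0,0.001,0],[0,0,0,0],[0,0,0.001,0],[0,0,0,0]]]'

```text
time_s: 9.25
eef_pos: [0.6136, 0.0042, 0.1069]
tool_rot: [180.0, -0.1, 98.6]
contact_force: [-5.0, 4.7, 9.2]
width: 0.45
```

```bash
python3 save.py 5 side wrist; python3 - <<'E'
from h import *
a=cv2.imread('pics/side5.png');b=cv2.imread('pics/wrist5.png')
cv2.imwrite('pics/z8.png',cv2.resize(a[110:260,260:440],(480,400),interpolation=2))
cv2.imwrite('pics/z9.png',cv2.resize(b[145:275,260:510],None,fx=3.2,fy=3.2,interpolation=2))
E
```

```text
(no output)
```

View pics/z8.png

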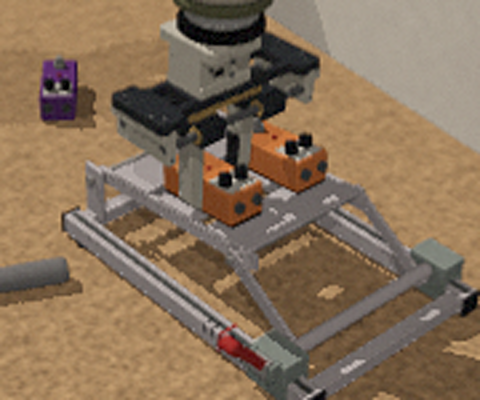

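View pics/z9.png

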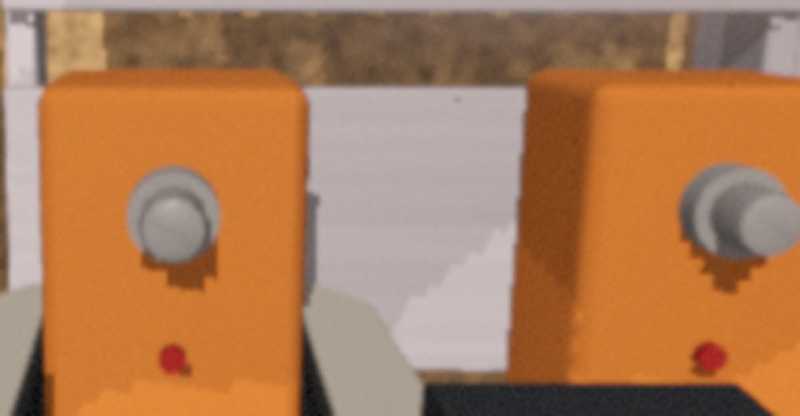

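The LEDs sit at the same row (357 and 358) and so do the front edges (70), so the pedal is in line with its twin and lying on the deck. Releasing partway.

step_arm --moves '[[[0,0,0,0],[0,0,0,0],[0,0,0,0],[0,0,0,0]]]' --grip 0.62

```text
time_s: 9.75
eef_pos: [0.6134, 0.003, 0.1054]
tool_rot: [-180.0, 0.0, 98.5]
contact_force: [-0.5, 0.0, -0.4]
width: 0.624
```

step_arm --moves '[[[0,0,-0.01,0],[0,0,-0.03,0],[0,0,-0.05,0],[0,0,-0.05,0],[-0.03,0,-0.01,0],[-0.04,0,0,0],[-0.04,0,0,0],[0,0,0,0]]]'

```text
time_s: 10.55
eef_pos: [0.6299, -0.1104, 0.2564]
tool_rot: [180.0, 0.1, 98.3]
contact_force: [0.4, -0.4, -0.1]
width: 0.622
```

```bash
python3 save.py 6 side wrist top;python3 - <<'E'
from h import *
s=sense();print(s['eef_pos'],s['tool_rot'],s['contact_force'])
b=cv2.imread('pics/wrist6.png')
cv2.imwrite('pics/z10.png',cv2.resize(b[0:250,180:460],None,fx=2.4,fy=2.4,interpolation=2))
E
```

```text
[ 0.62973165 -0.10542986  0.2559687 ] [ 1.79990802e+02 -2.69295718e-02  9.85160674e+01] [ 1.05188119  0.92227068 -0.10998972]
```

View pics/z10.png

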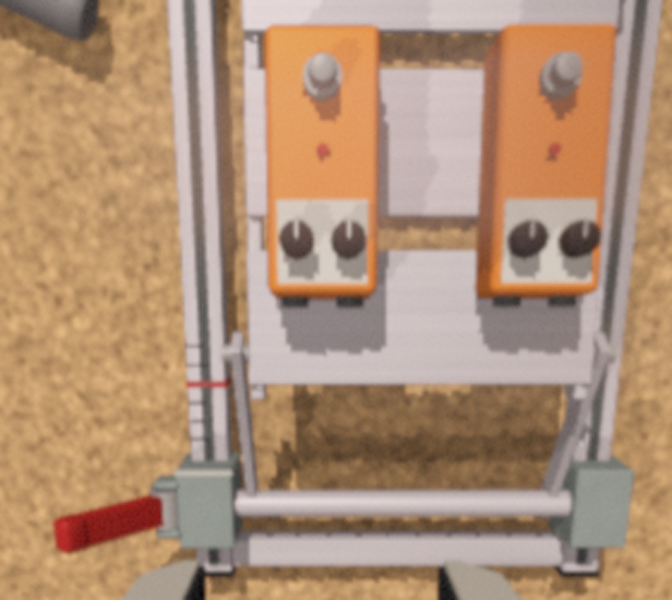

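The pedal sits in line with the twin. I'll check its numbers and measure the lever.

```bash
python3 - <<'E'
import pickle
from bd import *
c=pickle.load(open('pics/wrist6.pkl','rb'));s0=pickle.load(open('pics/side6.pkl','rb'))
Z=lambda l:[(180+u/2.4-.3,v/2.4-.3) for u,v in l]
a=np.radians(5);n=Bm@np.array([0,np.sin(a),np.cos(a)])
p0=tow([0,.0005,.0895])
f=lambda l,h:np.round(tob(onplane(c,Z(l),p0+n*h,n))*1000,1)
print('loose',f([(265,28),(379,28),(376,292),(271,292)],.034),f([(322,66)],.047),f([(322,150)],.034))
print('twin',f([(501,28),(614,28),(597,292),(493,292)],.034),f([(568,66)],.047),f([(556,150)],.034))
print('red',np.round(tob(onz(c,Z([(188,384),(228,384)]),.026))*1e3,1))
print('edge white',np.round(tob(onz(c,Z([(180,472),(238,472)]),.048))*1e3,1))
a=s0['im'];b=c['im']
C=np.zeros((400,800,3),np.uint8)
C[:,:400]=cv2.resize(a[215:265,325:375],(400,400),interpolation=2)
C[:,400:]=cv2.resize(b[180:250,195:265],(400,400),interpolation=2)
cv2.imwrite('pics/z11.png',C)
E
```

```text
loose [[-64.2  50.6 119.2]
 [-23.6  50.4 119.3]
 [-23.7 -40.1 127.2]
 [-63.7 -40.  127.2]] [[-43.9  34.9 133.7]] [[-44.   10.2 122.8]]
twin [[ 19.9  50.1 119.3]
 [ 60.   49.8 119.3]
 [ 60.4 -40.6 127.2]
 [ 20.9 -40.4 127.2]] [[ 40.4  34.3 133.7]] [[ 41.8   9.7 122.8]]
red [[-116.   -89.    26. ]
 [ -94.6  -89.1   26. ]]
edge white [[-118.6 -131.8   48. ]
 [ -88.4 -131.9   48. ]]
```

View pics/z11.png

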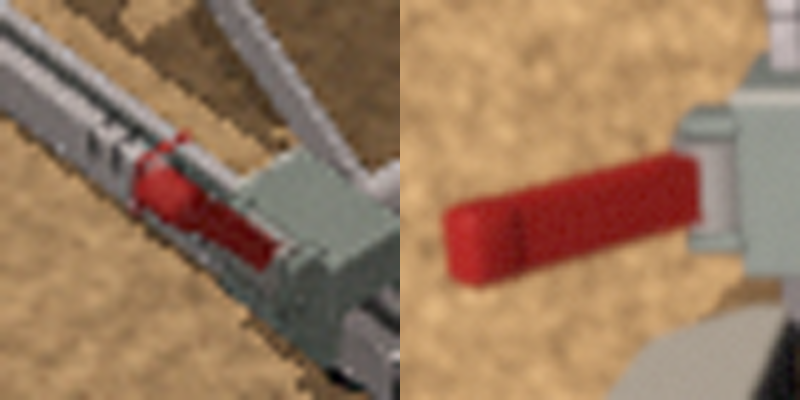

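```bash
python3 - <<'E'
import pickle
from bd import *
c=pickle.load(open('pics/wrist6.pkl','rb'));s=pickle.load(open('pics/side6.pkl','rb'));t=pickle.load(open('pics/top6.pkl','rb'))
W=lambda l:[(195+(u-400)/5.714-.4,180+v/5.714-.4) for u,v in l]
S=lambda l:[(325+u/8-.4,215+v/8-.4) for u,v in l]
r=tri(c,W([(480,245),(697,188)]),s,S([(165,190),(275,250)]))
print(np.round(np.c_[tob(r[:,:3]),r[:,3]]*1e3,1))
print('edges of lever at y, z=.09',np.round(tob(onz(c,W([(455,210),(490,282),(700,155),(700,220),(690,107),(690,250)]),.095))*1e3,1))
print('cheeks z42',np.round(tob(onz(c,W([(690,110),(690,250),(740,110),(735,250)]),.05))*1e3,1))
h=cv2.cvtColor(t['im'],cv2.COLOR_BGR2HSV);m=((h[...,0]<5)|(h[...,0]>174))&(h[...,1]>150);m[:,:370]=0;m[:,410:]=0
print(cv2.minAreaRect(np.argwhere(m)[:,::-1].astype(np.float32)))
# predicted lever line: pivot (-128,-153.5,42)
for px in(-126,-130,-134):
  P=np.array([[px-r_*np.cos(1.2),-153,42+r_*np.sin(1.2)] for r_ in (16,48,64)])/1e3
  print(px,np.round(proj(c,tow(P)),0).tolist(),np.round(proj(s,tow(P)),0).tolist())
print(W([(480,245),(697,188)]),S([(165,190),(275,250)]))
E
```

```text
[[-164.8 -151.5   88.2    0.4]
 [-128.2 -155.3   47.4    6. ]]
edges of lever at y, z=.09 [[-166.3 -142.    95. ]
 [-161.  -157.    95. ]
 [-118.1 -131.1   95. ]
 [-118.9 -144.3   95. ]
 [-119.3 -121.5   95. ]
 [-121.3 -150.5   95. ]]
cheeks z42 [[-130.  -134.4   50. ]
 [-132.2 -166.9   50. ]
 [-119.1 -134.5   50. ]
 [-122.1 -166.9   50. ]]
((386.5, 204.0000457763672), (15.495159149169922, 5.375870704650879), 71.56504821777344)
-126 [[244.0, 215.0], [228.0, 223.0], [219.0, 228.0]] [[356.0, 243.0], [353.0, 235.0], [351.0, 231.0]]
-130 [[240.0, 215.0], [224.0, 223.0], [215.0, 228.0]] [[355.0, 244.0], [352.0, 236.0], [350.0, 232.0]]
-134 [[237.0, 215.0], [221.0, 223.0], [211.0, 228.0]] [[353.0, 244.0], [350.0, 237.0], [349.0, 232.0]]
[(208.60070003500175, 222.47714385719286), (246.577598879944, 212.5016450822541)] [(345.225, 238.35), (358.975, 245.85)]
```

The pedal centre is 84.1 mm from the twin and level with it to within 0.5 mm, so the placement is good. The lever stands at roughly 0.88 rad, with its grip near board (-157,-152,79) mm. I'll move over it with the jaws along the rail.

step_arm --moves '[[[-0.0106,-0.0284,0,0],[-0.0106,-0.0284,0,0],[-0.0106,-0.0284,0,0],[-0.0106,-0.0282,0,0],[0,0,0,8.2],[0,0,0,8.2],[0,0,0,8.2],[0,0,0,8.2]]]' --grip 0.55

```text
time_s: 11.5
eef_pos: [0.5241, -0.1629, 0.256]
tool_rot: [180.0, -0.0, 65.5]
contact_force: [0.3, 0.7, -0.4]
width: 0.551
```

step_arm --moves '[[[0,0,0.01,8.2],[0,0,0.02,8.2],[0,0,0.02,8.2],[0,0,0.02,8.2],[0,0,0.02,8.2],[0,0,0.01,8.1],[0,0,0,8.0],[0,0,0,0]]]'

```text
time_s: 12.3
eef_pos: [0.5239, -0.1629, 0.1554]
tool_rot: [-180.0, 0.0, 8.6]
contact_force: [-0.3, -0.1, -0.2]
width: 0.551
```

step_arm --moves '[[[0,0,0,0],[0,0,0,0]]]'

```text
time_s: 12.5
eef_pos: [0.5244, -0.164, 0.1563]
tool_rot: [180.0, -0.1, 8.9]
contact_force: [-0.2, 0.3, -0.6]
width: 0.55
```

```bash
python3 save.py 7 side wrist top;python3 - <<'E'
from bd import *
s=sense();print(s['eef_pos'],s['tool_rot'],s['qpos'],np.round(tob(s['eef_pos'])*1e3,1))
a=cv2.imread('pics/side7.png')
cv2.imwrite('pics/z12.png',cv2.resize(a[150:270,290:450],None,fx=4,fy=4,interpolation=2))
E
```

```text
[ 0.52419892 -0.16431468  0.15603344] [ 1.79982772e+02 -3.41764268e-02  8.75413149e+00] [-2.27539790e+01  2.28582220e+00  9.85368184e+01  3.23074829e-03
  7.91392179e+01  5.84912870e+01] [-156.3 -152.1  156. ]
```

View pics/z12.png

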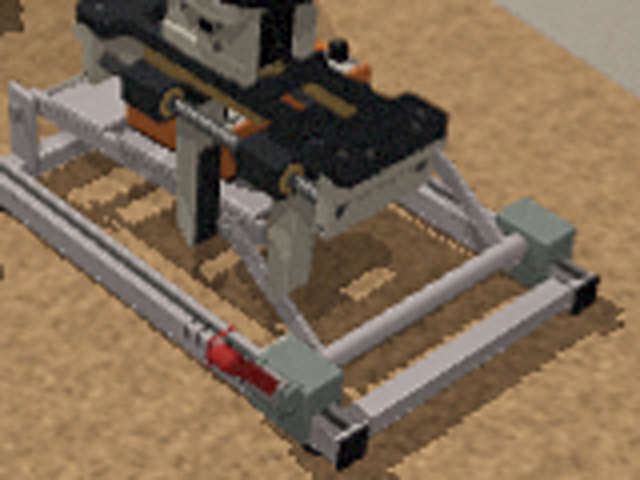

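View pics/wrist7.png

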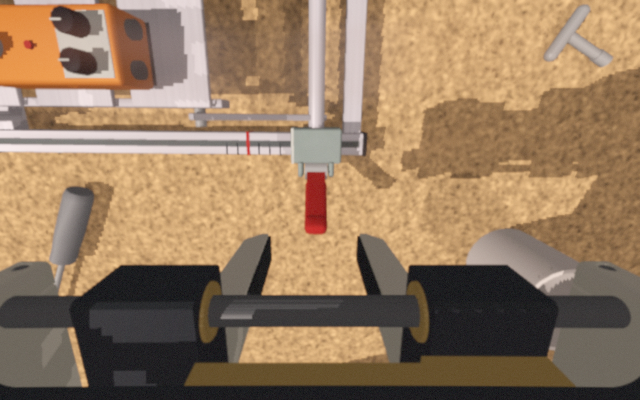

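The view shows the lever at (316,200), centred between the fingers, the block at (316,146) and the red line at (248,143). The mug is close on the right at (510,255), so I'll check its clearance and the lever height.

```bash
python3 - <<'E'
import pickle
from bd import *
L=lambda n:pickle.load(open(f'pics/{n}.pkl','rb'))
c=L('wrist7');w6=L('wrist6');s=L('side7');t=L('top0')
print(np.round(tob(tri(c,[(316,227)],w6,[(208.6,222.5)])[0][:3])*1e3,1),np.round(tob(tri(c,[(316,227)],s,[(290+223/4,150+350/4)])[0][:3])*1e3,1))
print('mug top centre',np.round(tob(onz(t,[(472,229)],.092))*1e3,1))
for th in(.8,.9,1.0,1.1):
  P=np.array([[-126-r_*np.cos(th),-152,42+r_*np.sin(th)] for r_ in (16,48,62)])/1e3
  print(th,np.round(proj(c,tow(P)),0).tolist(),np.round(proj(w6,tow(P)),0).tolist(),np.round(proj(s,tow(P)),0).tolist())
cv2.imwrite('pics/z13.png',cv2.resize(c['im'][120:245,220:380],None,fx=4.8,fy=4.8,interpolation=2))
E
```

```text
[-166.4 -152.7   85.6] [-164.9 -152.7   91.6]
mug top centre [[-238.5 -355.4   92. ]]
0.8 [[315.0, 182.0], [315.0, 214.0], [315.0, 230.0]] [[240.0, 213.0], [216.0, 219.0], [205.0, 222.0]] [[354.0, 245.0], [347.0, 241.0], [344.0, 240.0]]
0.9 [[315.0, 181.0], [315.0, 211.0], [315.0, 226.0]] [[241.0, 213.0], [219.0, 220.0], [208.0, 223.0]] [[354.0, 244.0], [348.0, 240.0], [346.0, 238.0]]
1.0 [[315.0, 179.0], [315.0, 208.0], [315.0, 222.0]] [[242.0, 214.0], [221.0, 221.0], [211.0, 225.0]] [[355.0, 244.0], [350.0, 238.0], [347.0, 235.0]]
1.1 [[315.0, 178.0], [315.0, 203.0], [315.0, 216.0]] [[243.0, 214.0], [224.0, 222.0], [215.0, 225.0]] [[355.0, 243.0], [351.0, 236.0], [349.0, 233.0]]
```

View pics/z13.png

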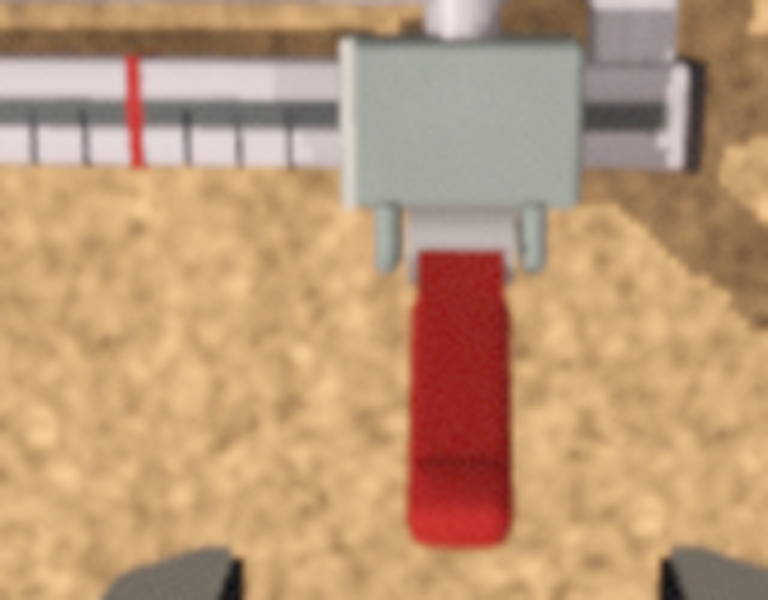

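The lever angle fits about 0.9 rad in all three views, and the mug is far clear. Descending to the grip.

step_arm --moves '[[[0,0,0.02,0],[0,0,0.03,0],[0,0,0.024,0],[0,0,0.01,0],[0,0,0,0],[0,0,0,0]]]'

```text
time_s: 13.25
eef_pos: [0.5245, -0.1647, 0.0727]
tool_rot: [180.0, -0.1, 8.7]
contact_force: [1.1, 0.3, -0.4]
width: 0.547
```

```bash
python3 save.py 8 side;python3 - <<'E'
from bd import *
s=sense();print(s['contact_force'],np.round(tob(s['eef_pos'])*1e3,1))
a=cv2.imread('pics/side8.png')
cv2.imwrite('pics/z14.png',cv2.resize(a[150:270,290:450],None,fx=4,fy=4,interpolation=2))
E
```

```text
[0.59296437 0.20779051 0.4696903 ] [-155.6 -152.7   73.3]
```

View pics/z14.png

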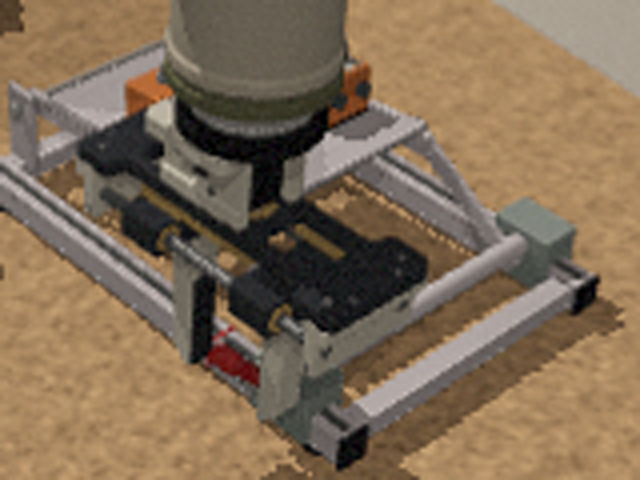

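The fingers straddle the lever. Closing.

step_arm --moves '[[[0,0,0.001,0],[0,0,0,0],[0,0,0,0],[0,0,0,0],[0,0,0,0],[0,0,0,0]]]' --grip 0

```text
time_s: 13.9
eef_pos: [0.5242, -0.1656, 0.0709]
tool_rot: [179.9, -0.0, 8.6]
contact_force: [0.4, -5.0, -2.4]
width: 0.191
```

step_arm --moves '[[[0,0,0,0],[0,0,0,0]]]'

```text
time_s: 14.1
eef_pos: [0.5243, -0.1656, 0.0709]
tool_rot: [179.9, -0.0, 8.6]
contact_force: [0.4, -5.4, -1.4]
width: 0.189
```

```bash
python3 save.py 9 wrist;python3 - <<'E'
from bd import *
s=sense();print(s['contact_force'],np.round(tob(s['eef_pos'])*1e3,1))
E
```

```text
[ 1.11031245 -4.86423826 -0.99708743] [-156.4 -153.3   70.9]
```

View pics/wrist9.png

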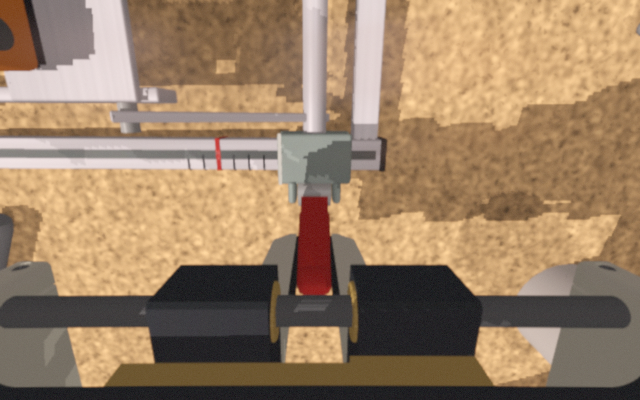

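Gripped at 17.6 mm, which matches the 18 mm lever. Pushing the leg toward the front (tool −y).

step_arm --moves '[[[0,-0.003,0,0],[0,-0.005,0,0],[0,-0.005,0,0],[0,-0.005,0,0],[0,-0.005,0,0],[0,-0.005,0,0],[0,-0.002,0,0],[0,0,0,0]]]'

```text
time_s: 14.95
eef_pos: [0.5197, -0.135, 0.0709]
tool_rot: [180.0, -0.0, 8.7]
contact_force: [0.2, -3.2, -0.7]
width: 0.189
```

```bash
python3 save.py 10 wrist side;python3 - <<'E'
from bd import *
s=sense();print(s['contact_force'],np.round(tob(s['eef_pos'])*1e3,1))
a=cv2.imread('pics/wrist10.png')[100:300,160:400];b=cv2.imread('pics/side10.png')[130:290,280:460]
cv2.imwrite('pics/z15.png',np.hstack([cv2.resize(a,(420,350),interpolation=2),cv2.resize(b,(394,350),interpolation=2)])[:,:800])
E
```

```text
[ 1.65370199 -2.88575521  0.93104868] [-156.3 -122.5   70.9]
```

View pics/z15.png

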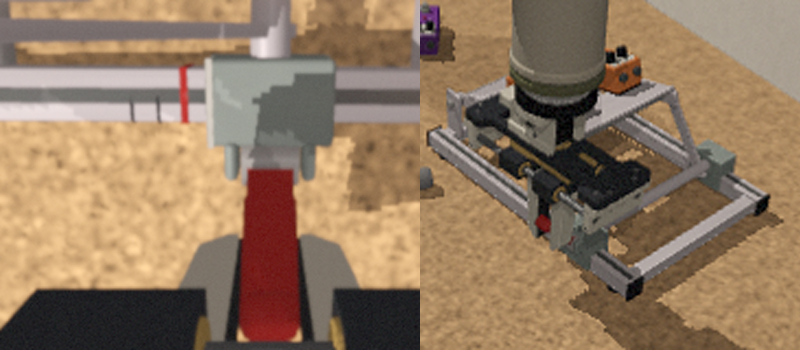

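```bash
cat > leg.py <<'E'
import sys,pickle
from bd import *
c=pickle.load(open(f'pics/{sys.argv[1]}.pkl','rb'))
x0,y0,w,h,f=[float(v) for v in sys.argv[2:7]]
x0,y0,w,h=int(x0),int(y0),int(w),int(h)
cv2.imwrite(f'pics/{sys.argv[7]}.png',cv2.resize(c['im'][y0:y0+h,x0:x0+w],None,fx=f,fy=f,interpolation=2))
E
python3 leg.py wrist10 230 115 130 90 6 z16
```

```text
(no output)
```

View pics/z16.png

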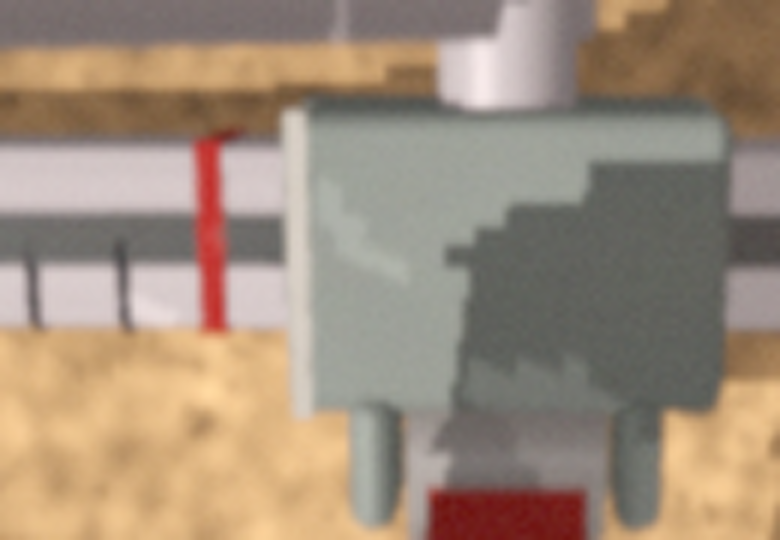

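```bash
python3 - <<'E'
import pickle
from bd import *
c=pickle.load(open('pics/wrist10.pkl','rb'))
Z=lambda l:[(230+u/6-.42,115+v/6-.42) for u,v in l]
for z in (.048,.047): print(np.round(tob(onz(c,Z([(286,120),(294,405),(728,150)]),z))*1e3,1))
print(np.round(tob(onz(c,Z([(207,145),(216,325)]),.026))*1e3,1))
E
```

```text
[[ -92.3 -100.2   48. ]
 [-120.4 -100.1   48. ]
 [ -95.1 -143.    48. ]]
[[ -92.3 -100.1   47. ]
 [-120.6 -100.    47. ]
 [ -95.1 -143.2   47. ]]
[[ -96.2  -88.9   26. ]
 [-116.   -89.    26. ]]
```

step_arm --moves '[[[0,-0.004,0,0],[0,-0.004,0,0],[0,-0.0028,0,0],[0,0,0,0],[0,0,0,0]]]'

```text
time_s: 15.55
eef_pos: [0.518, -0.1237, 0.0709]
tool_rot: [-180.0, -0.0, 8.7]
contact_force: [2.4, -2.0, 2.9]
width: 0.188
```

```bash
python3 save.py 11 wrist;python3 - <<'E'
from bd import *
s=sense();print(s['contact_force'],np.round(tob(s['eef_pos'])*1e3,1))
E
python3 leg.py wrist11 230 115 130 90 6 z17
```

```text
[ 2.42276726 -2.10977941  1.94155484] [-156.3 -111.1   70.9]
```

View pics/z17.png

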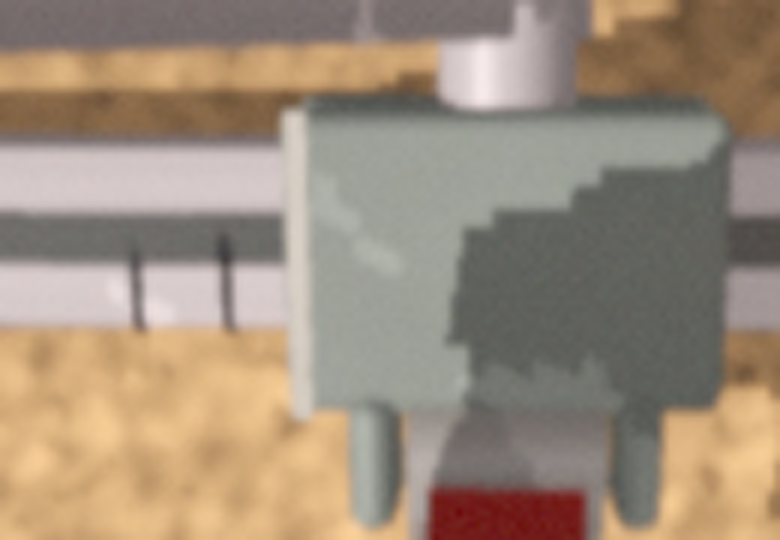

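```bash
python3 - <<'E'
import pickle
from bd import *
Z=lambda l:[(230+u/6-.42,115+v/6-.42) for u,v in l]
for n,tk in(('wrist10',[(35,300),(124,300),(214,300)]),('wrist11',[(139,300),(228,300)])):
  c=pickle.load(open(f'pics/{n}.pkl','rb'))
  print(n,np.round(tob(onz(c,Z([(286,120),(294,405)]),.048))*1e3,1)[:,1],np.round(tob(onz(c,Z(tk),.026))*1e3,1)[:,1])
E
```

```text
wrist10 [-100.2 -100.1] [-68.9 -78.9 -88.9]
wrist11 [-88.7 -88.6] [-69.1 -79. ]
```

```bash
python3 leg.py wrist9 200 115 160 90 5 z18
```

```text
(no output)
```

View pics/z18.png

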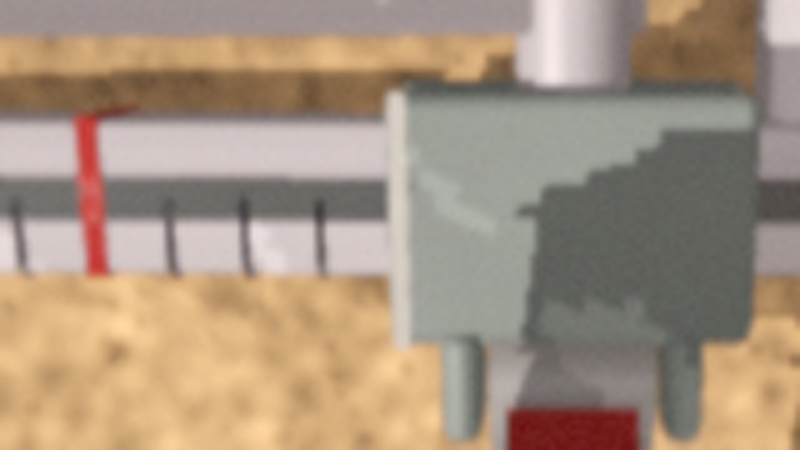

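```bash
python3 - <<'E'
import pickle
from bd import *
Z=lambda l:[(200+u/5-.4,115+v/5-.4) for u,v in l]
c=pickle.load(open('pics/wrist9.pkl','rb'))
print(np.round(tob(onz(c,Z([(388,105),(396,338)]),.048))*1e3,1)[:,1],np.round(tob(onz(c,Z([(20,250),(96,250),(171,250),(247,250),(322,250)]),.026))*1e3,1)[:,1])
E
```

```text
[-131.  -131.1] [ -78.6  -88.8  -98.8 -109.  -119. ]
```

Two measures agree that the leg is about 0.7 mm past its mark. I'll pull back 0.7 mm and begin swinging the lever along its arc.

step_arm --moves '[[[0,0.0007,0,0],[-0.0039,0,0.0036,0],[-0.0034,0,0.004,0],[-0.003,0,0.0043,0],[0,0,0,0],[0,0,0,0]]]'

```text
time_s: 16.2
eef_pos: [0.5085, -0.1269, 0.0595]
tool_rot: [179.9, -0.1, 8.6]
contact_force: [3.0, -2.8, 4.8]
width: 0.194
```

```bash
python3 save.py 12 wrist;python3 - <<'E'
from bd import *
s=sense();print(s['contact_force'],np.round(tob(s['eef_pos'])*1e3,1))
E
python3 leg.py wrist12 200 105 180 130 4.4 z19
```

```text
[ 3.00457907 -3.27431687  5.50621483] [-166.2 -112.7   59.4]
```

View pics/z19.png

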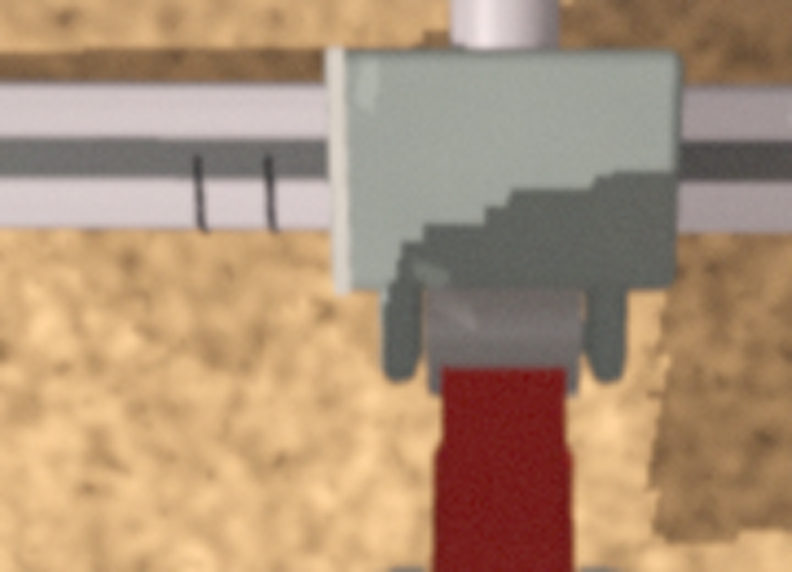

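```bash
cat > edge.py <<'E'
import sys,pickle
from bd import *
# args: name x0 y0 f  then "u,v" points: 2 edge pts, then ticks
n=sys.argv[1];x0,y0,f=map(float,sys.argv[2:5])
P=[tuple(map(float,a.split(','))) for a in sys.argv[5:]]
Z=[(x0+u/f+.5/f-.5,y0+v/f+.5/f-.5) for u,v in P]
c=pickle.load(open(f'pics/{n}.pkl','rb'))
e=tob(onz(c,Z[:2],.048))*1e3;t=tob(onz(c,Z[2:],.026))*1e3
print(np.round(e,1).tolist(),np.round(t,1).tolist())
E
python3 edge.py wrist12 200 105 4.4 329,60 337,285 202,210 272,210
python3 edge.py wrist11 230 115 6 286,120 294,405 139,300 228,300
python3 edge.py wrist9 200 115 5 388,105 396,338 20,250 171,250
```

```text
[[-92.8, -90.6, 48.0], [-120.5, -90.6, 48.0]] [[-113.5, -69.1, 26.0], [-113.5, -79.0, 26.0]]
[[-92.2, -88.7, 48.0], [-120.4, -88.6, 48.0]] [[-113.2, -69.1, 26.0], [-113.2, -79.0, 26.0]]
[[-92.9, -131.0, 48.0], [-120.5, -131.1, 48.0]] [[-113.3, -78.6, 26.0], [-113.3, -98.8, 26.0]]
```

The leg is now about 0.8 mm short by both measures. I'll correct this before clamping starts.

step_arm --moves '[[[0,-0.0008,0,0],[0,0,0,0],[0,0,0,0]]]'

```text
time_s: 16.55
eef_pos: [0.5084, -0.1259, 0.0594]
tool_rot: [179.9, -0.1, 8.7]
contact_force: [3.1, -2.9, 6.0]
width: 0.188
```

```bash
python3 save.py 13 wrist;python3 - <<'E'
from bd import *
s=sense();print(s['contact_force'],np.round(tob(s['eef_pos'])*1e3,1))
E
python3 leg.py wrist13 200 105 180 130 4.4 z20
```

```text
[ 3.47734399 -2.78441566  5.55617684] [-166.2 -111.7   59.4]
```

View pics/z20.png

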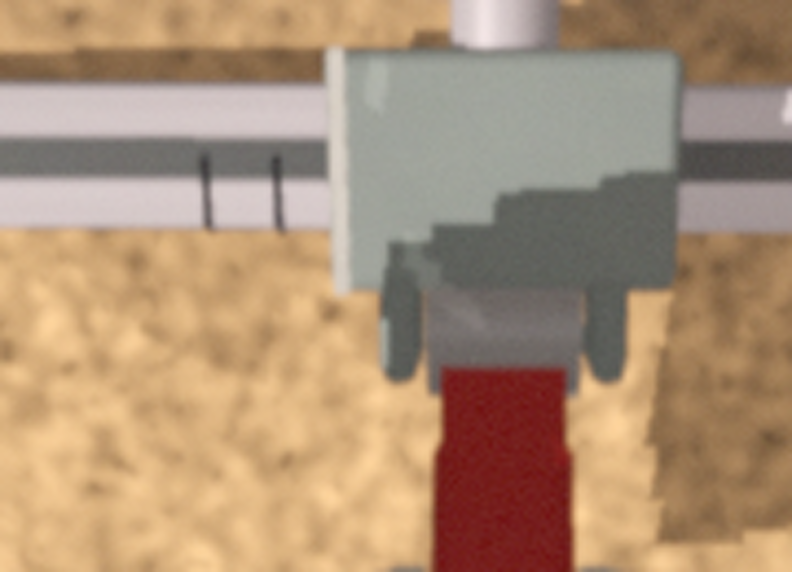

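The ticks moved 1.1 mm and the leg travel is 41.6 mm, so it's on the mark. Continuing to close.

step_arm --moves '[[[-0.0025,0,0.0046,0],[-0.002,0,0.0049,0],[-0.0014,0,0.0051,0],[0,0,0,0],[0,0,0,0]]]'

```text
time_s: 17.1
eef_pos: [0.5018, -0.1269, 0.0442]
tool_rot: [180.0, -0.0, 8.6]
contact_force: [0.6, -4.6, 3.0]
width: 0.19
```

```bash
python3 save.py 14 wrist;python3 - <<'E'
from bd import *
s=sense();print(s['contact_force'],np.round(tob(s['eef_pos'])*1e3,1))
E
python3 leg.py wrist14 200 90 180 130 4.4 z21
```

```text
[ 3.03847327 -5.76091348  2.71239643] [-172.8 -111.8   44.2]
```

View pics/z21.png

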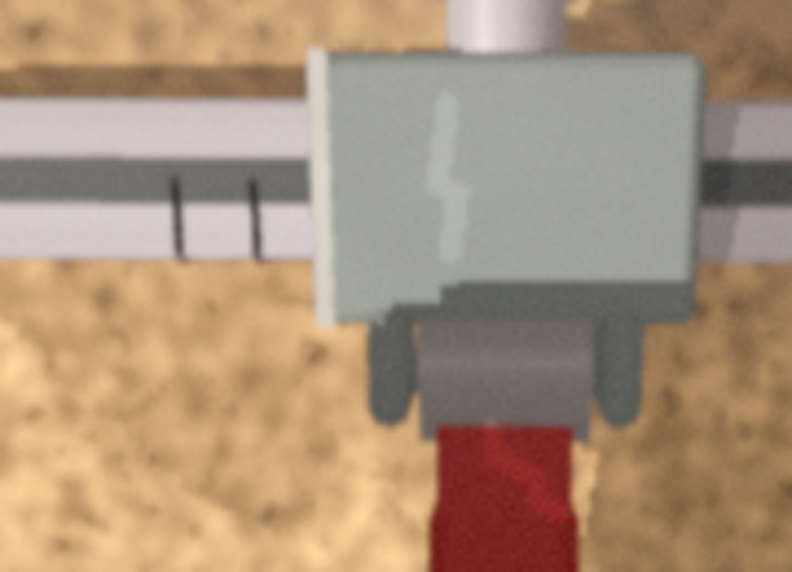

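```bash
python3 edge.py wrist14 200 90 4.4 310,60 317,315 181,240 257,240
python3 edge.py wrist13 200 105 4.4 329,60 337,285 210,210 281,210
```

```text
[[-92.5, -89.7, 48.0], [-120.3, -89.4, 48.0]] [[-113.8, -69.1, 26.0], [-113.8, -79.0, 26.0]]
[[-92.8, -89.6, 48.0], [-120.4, -89.6, 48.0]] [[-113.5, -69.2, 26.0], [-113.5, -79.3, 26.0]]
```

Still on the mark, within about 0.3 mm. Finishing the closure.

step_arm --moves '[[[-0.0009,0,0.005,0],[-0.0003,0,0.005,0],[0,0,0.001,0],[0,0,0,0],[0,0,0,0]]]'

```text
time_s: 17.65
eef_pos: [0.5003, -0.1272, 0.0332]
tool_rot: [180.0, 0.0, 8.6]
contact_force: [-1.3, -5.3, 5.8]
width: 0.19
```

step_arm --moves '[[[0,0,0.001,0],[0,0,0,0],[0,0,0,0]]]'

```text
time_s: 17.95
eef_pos: [0.5003, -0.1272, 0.0325]
tool_rot: [180.0, 0.0, 8.6]
contact_force: [-1.0, -5.1, 8.1]
width: 0.189
```

```bash
python3 save.py 15 wrist side;python3 - <<'E'
from bd import *
s=sense();print(s['contact_force'],np.round(tob(s['eef_pos'])*1e3,1))
a=cv2.imread('pics/side15.png')
cv2.imwrite('pics/z23.png',cv2.resize(a[150:270,290:450],None,fx=4,fy=4,interpolation=2))
E
python3 leg.py wrist15 200 80 180 130 4.4 z22
```

```text
[-2.07611296 -5.05909741  7.89138324] [-174.3 -111.8   32.4]
```

View pics/z22.png

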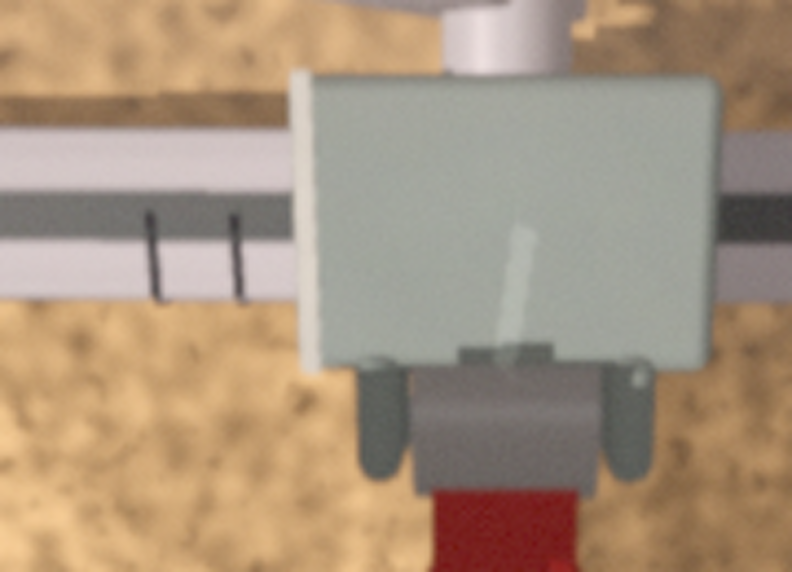

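View pics/z23.png

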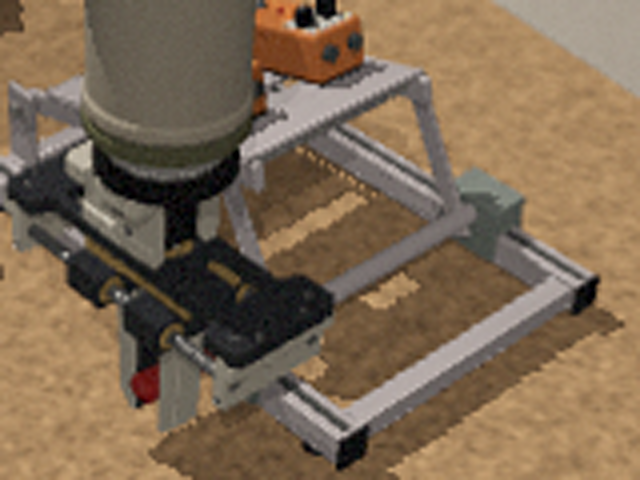

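step_arm --moves '[[[0,0,0.001,0],[0,0,0,0],[0,0,0,0]]]'

```text
time_s: 18.35
eef_pos: [0.5003, -0.1272, 0.0315]
tool_rot: [180.0, 0.0, 8.7]
contact_force: [-1.6, -5.1, 8.4]
width: 0.193
```

step_arm --moves '[[[0,0,0.001,0],[0,0,0,0],[0,0,0,0]]]'

```text
time_s: 18.65
eef_pos: [0.5003, -0.1272, 0.0305]
tool_rot: [180.0, 0.0, 8.6]
contact_force: [-2.5, -4.9, 7.5]
width: 0.191
```

step_arm --moves '[[[0,0,0.001,0],[0,0,0,0],[0,0,0,0]]]'

```text
time_s: 18.95
eef_pos: [0.5003, -0.1272, 0.0295]
tool_rot: [180.0, 0.0, 8.6]
contact_force: [-2.5, -4.3, 8.3]
width: 0.191
```

```bash
python3 save.py 16 wrist side top;python3 - <<'E'
from bd import *
a=cv2.imread('pics/side16.png');b=cv2.imread('pics/wrist16.png');t=cv2.imread('pics/top16.png')
cv2.imwrite('pics/z24.png',np.hstack([cv2.resize(a[215:265,305:365],(400,333),interpolation=2),cv2.resize(b[150:310,220:412],(400,333),interpolation=2)]))
E
```

```text
(no output)
```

View pics/z24.png

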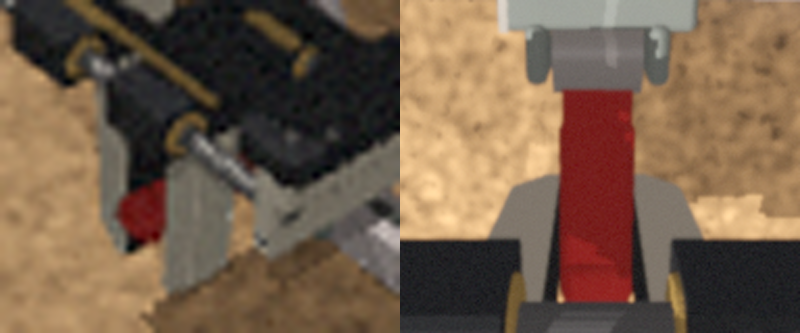

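```bash
python3 - <<'E'
import pickle
from bd import *
L=lambda n:pickle.load(open(f'pics/{n}.pkl','rb'))
s=L('side16');w=L('wrist16');w15=L('wrist15')
def proj_lever(c,th,dy=0,rs=(20,48,62),px=-126,y=-111.8):
    return np.round(proj(c,tow(np.array([[px-r*np.cos(th)-h*np.sin(th),y+dy,42+r*np.sin(th)+h*np.cos(th)*0+ (h)] for r in rs for h in (0,)])/1e3)),1).tolist()
for th in (-.1,0,.1,.2): print(th,'side',proj_lever(s,th,5),'wrist',proj_lever(w,th))
cv2.imwrite('pics/z25.png',cv2.resize(s['im'][225:265,305:355],(800,640),interpolation=0)[:600])
h=cv2.cvtColor(s['im'],cv2.COLOR_BGR2HSV);m=((h[...,0]<5)|(h[...,0]>174))&(h[...,1]>150)&(h[...,2]>40);m[:225]=0;m[265:]=0;m[:,:305]=0;m[:,360:]=0
p=np.argwhere(m);print(p.min(0),p.max(0),p.mean(0))
E
```

```text
-0.1 side [[337.1, 240.4], [327.9, 246.6], [323.3, 249.7]] wrist [[315.8, 210.6], [315.6, 258.2], [315.5, 279.8]]
0 side [[337.1, 239.7], [327.9, 245.1], [323.2, 247.8]] wrist [[315.8, 212.0], [315.7, 262.8], [315.6, 286.4]]
0.1 side [[337.2, 239.1], [328.0, 243.5], [323.3, 245.7]] wrist [[315.9, 213.1], [315.7, 266.8], [315.7, 292.4]]
0.2 side [[337.3, 238.4], [328.3, 241.8], [323.7, 243.5]] wrist [[315.9, 213.8], [315.8, 270.2], [315.8, 297.8]]
[242 323] [251 329] [246.36 326.32]
```

View pics/z25.png

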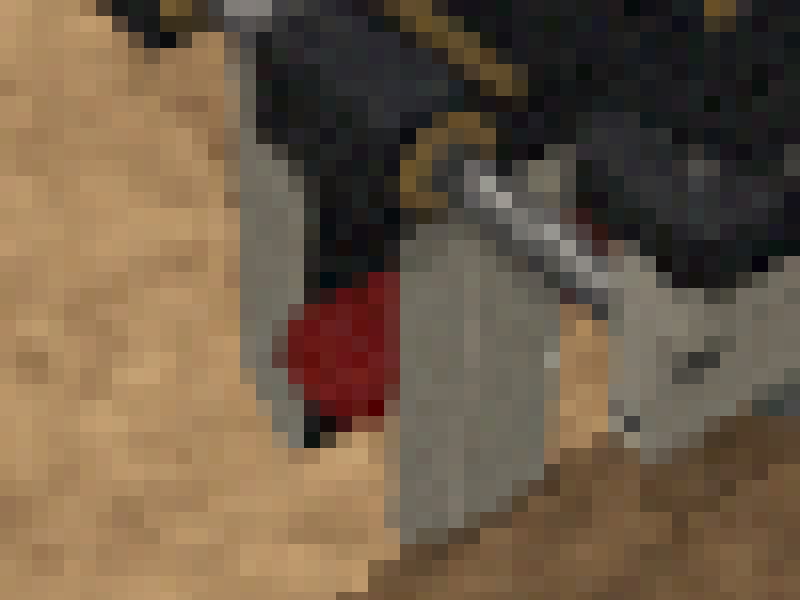

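```bash
python3 - <<'E'
import pickle
from bd import *
L=lambda n:pickle.load(open(f'pics/{n}.pkl','rb'))
def box(c,th,y,r=64,ht=6):
    P=[]
    for h in(-ht,ht):
        for dy in(-9,9): P.append([-126-r*np.cos(th)-h*np.sin(th),y+dy,42+r*np.sin(th)+h*np.cos(th)])
    return np.round(proj(c,tow(np.array(P)/1e3)),1).tolist()
s=L('side16');w=L('wrist16')
for th in(-.1,-.05,0,.05,.1,.15,.2): print(th,box(s,th,-111.8),box(w,th,-111.8)[2])
print('check start .9',box(L('side7'),.9,-152.7))
print('fingertips far', np.round(proj(s,tow(np.array([[-174.3-7.5,-111.8+9,18.5],[-174.3+7.5,-111.8+9,18.5],[-174.3-7.5,-111.8+9+8,18.5],[-174.3-7.5,-111.8-9,18.5]])/1e3)),1).tolist())
E
```

```text
-0.1 [[326.4, 255.6], [321.2, 251.3], [326.9, 251.5], [321.7, 247.2]] [332.3, 287.8]
-0.05 [[326.5, 254.6], [321.2, 250.3], [326.8, 250.5], [321.5, 246.2]] [332.6, 292.0]
0 [[326.6, 253.5], [321.3, 249.2], [326.7, 249.6], [321.4, 245.3]] [333.0, 296.1]
0.05 [[326.7, 252.4], [321.5, 248.1], [326.6, 248.6], [321.3, 244.3]] [333.4, 300.1]
0.1 [[326.9, 251.2], [321.7, 246.9], [326.6, 247.5], [321.3, 243.2]] [333.8, 304.0]
0.15 [[327.2, 250.0], [321.9, 245.7], [326.7, 246.5], [321.4, 242.2]] [334.2, 307.7]
0.2 [[327.5, 248.8], [322.2, 244.5], [326.8, 245.4], [321.5, 241.1]] [334.6, 311.2]
check start .9 [[349.9, 240.0], [344.1, 235.7], [346.8, 239.3], [341.0, 234.9]]
fingertips far [[324.0, 253.2], [328.9, 250.3], [321.7, 251.3], [329.1, 257.5]]
```

The force is steady at about 8 N while the grip still descends, so the lever hasn't reached its stop yet. I'll keep lowering until the force rises.

step_arm --moves '[[[0,0,0.001,0],[0,0,0,0],[0,0,0,0]]]'

```text
time_s: 19.4
eef_pos: [0.5004, -0.1272, 0.0286]
tool_rot: [180.0, 0.0, 8.7]
contact_force: [-2.4, -3.9, 9.9]
width: 0.191
```

step_arm --moves '[[[0,0,0.001,0],[0,0,0,0],[0,0,0,0]]]'

```text
time_s: 19.7
eef_pos: [0.5004, -0.1272, 0.0281]
tool_rot: [180.0, 0.0, 8.7]
contact_force: [-5.0, -4.2, 13.8]
width: 0.187
```

step_arm --moves '[[[0,0,0.001,0],[0,0,0,0],[0,0,0,0]]]'

```text
time_s: 20.0
eef_pos: [0.5005, -0.1273, 0.0276]
tool_rot: [180.0, 0.0, 8.7]
contact_force: [-7.4, -3.1, 18.9]
width: 0.191
```

The force is rising steeply (10, 14, then 19 N), so the lever is at its stop. One more millimetre, then I'll check the leg.

step_arm --moves '[[[0,0,0.001,0],[0,0,0,0],[0,0,0,0]]]'

```text
time_s: 20.3
eef_pos: [0.5007, -0.1273, 0.027]
tool_rot: [179.9, 0.0, 8.7]
contact_force: [-9.3, -2.0, 24.0]
width: 0.186
```

```bash
python3 save.py 17 wrist side top;python3 - <<'E'
from bd import *
s=sense();print(s['contact_force'],np.round(tob(s['eef_pos'])*1e3,1),s['time_s'])
E
python3 leg.py wrist17 200 60 180 130 4.4 z26;python3 leg.py wrist17 220 90 190 220 2.7 z27
```

```text
[-9.46958594 -2.8682121  23.47647929] [-174. -112.   27.] 20.45
```

View pics/z26.png

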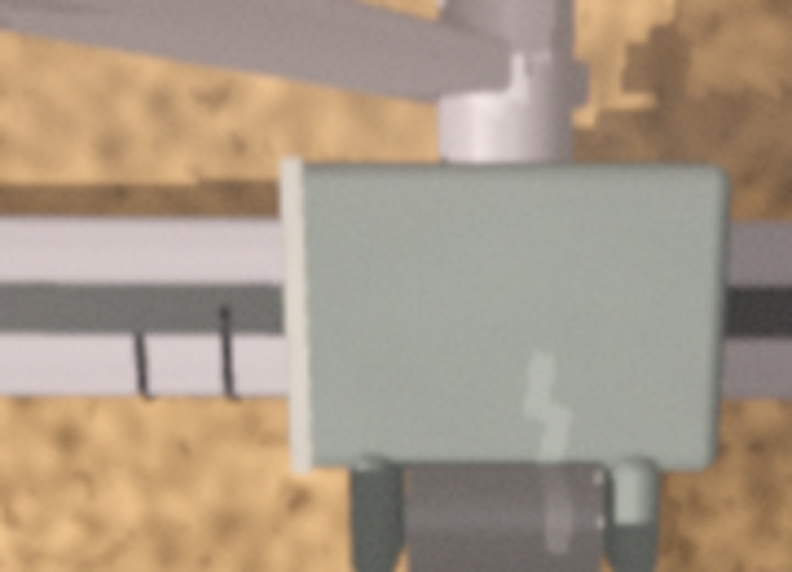

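View pics/side17.png

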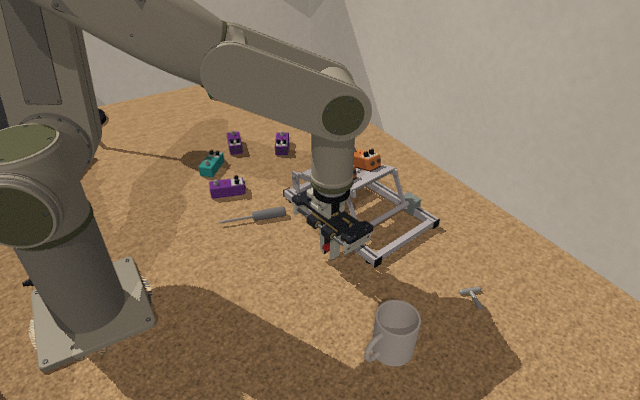

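View pics/top17.png

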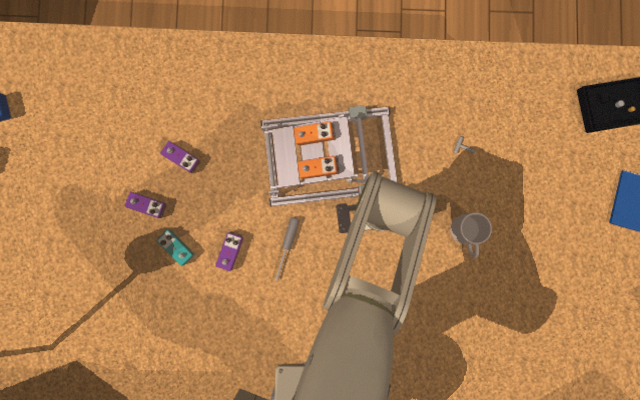

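The top view shows both orange pedals still in line on the raised deck at (314,133) and (318,167), with the mug, screwdriver and key unmoved. Now the leg and lever numbers.

```bash
python3 edge.py wrist17 200 60 4.4 284,170 293,460 142,375 229,375
python3 - <<'E'
import cv2
s=cv2.imread('pics/side17.png')
import numpy as np
cv2.imwrite('pics/z28.png',np.hstack([cv2.resize(s[225:265,300:350],(400,320),interpolation=2),cv2.resize(cv2.imread('pics/z27.png'),(276,320))]))
t=cv2.imread('pics/top17.png');cv2.imwrite('pics/z29.png',cv2.resize(t[100:210,255:405],None,fx=5,fy=5,interpolation=2))
E
```

```text
[[-92.3, -89.8, 48.0], [-120.3, -89.5, 48.0]] [[-113.8, -68.8, 26.0], [-113.8, -79.0, 26.0]]
```

View pics/z28.png

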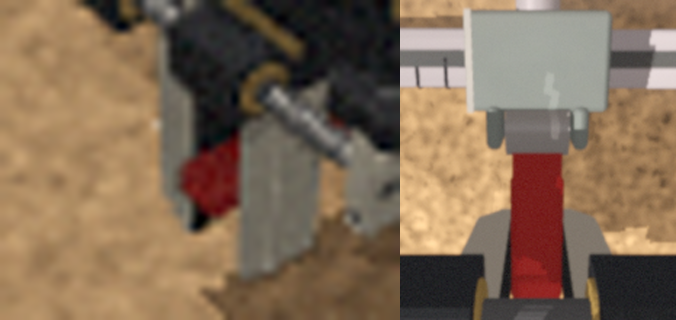

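View pics/z29.png

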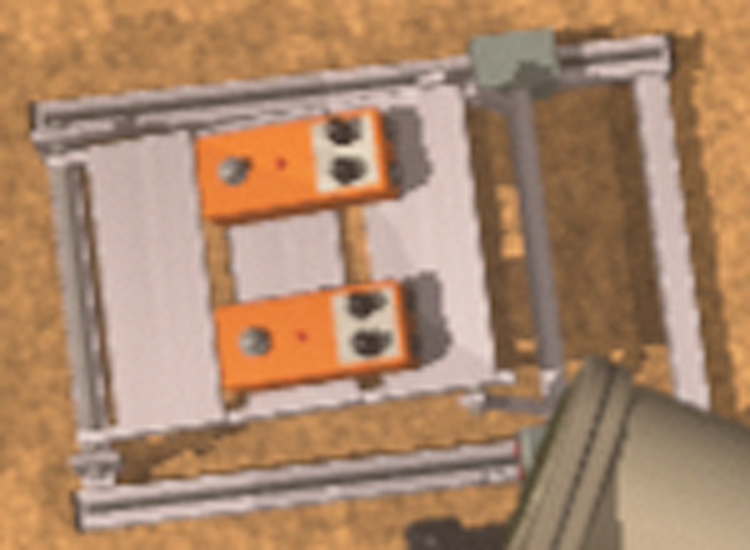

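The leg is on its mark. The image gives +0.6 mm less the 0.8 mm offset measured at the rear stop, grip travel is about 41.3 mm, and the top view shows the red line right at the block's edge. The lever is pressed on its stop and still held, so I'm handing in.

```bash
python3 -c "
from h import *
close_job();s=sense();print(s['time_s'],s['width'],s['contact_force'])"
```

```text
the job is handed in; nothing more can be done
the job is handed in; nothing more can be done
```

The job is done and handed in at about 20.5 s, with the gripper still holding the leg by the lever.

- **Pedal:** I set the loose orange pedal on the black pads and let go. It measured 84.1 mm from its twin and level with it to about 0.5 mm. A top view after the deck tilted still showed it in line, footswitch to the front.
- **Leg:** I pushed it in by the lever and held it on its mark while closing. Last checks gave about 41.3 mm of grip travel against 41.5 mm. The block's front edge was within about 0.2 mm of the red line, after taking off a 0.8 mm camera offset measured with the leg at its rear stop. The raw image alone read 0.6 mm short. The leg ran 0.7 mm past and then 0.8 mm short before clamping, and I corrected both.
- **Lever:** It is closed down to its stop. The steady 8 N climbed to 24 N within 4 mm. The stop came about 5 mm lower than my estimate of the lever's starting angle (0.9 rad) predicted. I judged "fully shut" by that force, since the side view alone could only fix the angle to about 0.1 rad.
- **Other objects:** The mug, screwdriver and tuning key looked unmoved in the last pictures.

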